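# Stack a lining, backing disc and cap in the bonding fixture and clamp them

### The arm

A 6-joint arm with a two-finger parallel gripper is mounted at the origin on a cart in front of the work surface, level with it; the furniture and walls round the work are solid. World frame = base frame: x ahead of the robot, y to its left, z up, the work surface at z = 0. Lengths are in m, angles in rad, forces in N, time in s.
With the tool pointing down it reaches from about 0.375 to 0.9 m from the base axis. Payload 3.1 kg.
Tool frame: the origin (TCP) lies midway between the tips of the shut fingers; the grasp point (between the pads) lies 19 mm behind it (manip.hold_point_z is the distance from the TCP to the grasp point, in m); z points along the fingers, y is the direction in which the jaws open and shut (so a half turn about z gives the same grasp; the last joint's range is limited). The gripper opens to 85 mm and grips with 20 to 120 N. Pads are 22 mm wide; open, the fingers measure 114 mm over their backs; the gripper's body (76 mm by 85 mm) begins 54 mm behind the grasp point. The pads swing forward as they close: fully open they stand 13 mm farther back than shut.
Start: joints at [-1.391, 0.527, 1.433, -0, 1.181, -0.178], TCP at [0.219, -0.585, 0.231] pointing down, gripper open.
Joint ranges: [-3.08, 3.08], [-0.75, 2.2], [0.22, 2.44], [-1.43, 4.57], [0, 2.65], [-2.85, 2.85]. Speed limits (rad/s): [2.79, 2.79, 3.14, 3.14, 3.14, 3.14].

### API

Orientations are given as a unit quaternion [x, y, z, w].
In Python, from station import manip gives the robot as it stands.
- The arm moves only by the tool drive_tool, never from a script. Its argument "motion" is one flat list of numbers, 7 for each row, row after row: the shift along the tool's x, y, z in mm, then the turn, a rotation vector about the tool's x, y, z in degrees, then the finger opening in mm, from 0 to 85.4. A call has 1 to 8 rows; each row is the pose to reach, as a shift and turn from the pose measured when the call began, along the tool's axes at that moment; what a row does not reach only later rows make up. A row lasts 1/8 s, in which the tool goes at most 62.5 mm and 10.7 degrees, less where a joint would pass 70% of its speed; a pose out of reach is approached as far as the arm can. A call with a gripper value outside its range is refused whole. The fingers move at their own pace and stop on an object; "force" is the grip in N (left out, the last holds). Time passes only in rows, so rows that repeat a pose let the fingers close. It gives the time, the measured TCP pose, the force and the opening at its end, in the units of the state.
- manip.sense(): the state, without advancing time (a new reading comes with each control period).
- manip.snapshot(name): name is "side" or "top" or "wrist"; returns a dict with "color" (400x640x3 uint8, red, green, blue), "fx", "fy", "cx", "cy" (pixels), "view" (4x4, takes a point from world to camera coordinates). Camera axes: x right, y up, looking along -z (the intrinsics and any distortion apply to the point x, -y, -z); pixel columns grow to the right and rows downward; lengths in m; the calibration is good to about 2 mm. The wrist camera is an equidistant fisheye: a pixel r from the principal point sees the ray r / f radians off the axis. A picture is of the moment at which its call begins. There is no depth.
- manip.sign_off(): hands the job in, once; it reports no verdict.
The state is a dict: "t": time; "q": joint angles; "qd": joint speeds; "tau": joint torques, N m; "tcp_pos": TCP position; "tool_rot": TCP orientation; "force": force on the tool from outside, world axes, zero at the start; "ft_torque": the same for the moment, N m; "finger_gap": opening from 0.0 (shut) to 1.0 (fully open).
Only numpy, scipy, OpenCV 4.12 (cv2) and the standard library are available. Lean on these libraries where they do the work, as an engineer would, in place of code of your own. Each camera call takes 0.05 s, during which the arm holds its last target.

### The job

Load the bonding fixture: stack the brown friction lining, then the plain steel disc, then the blue pressure cap on its round plate, one after the other, flat and well centred. Then turn both wing clamps clockwise, fully home, so that their toes lie over the cap. Leave the brass disc, the oil bottle and the ring gauge where they are.

Things in the scene. Friction and masses are not known exactly. Their poses are not given: they have to be found in the camera images.
- fixture: grey base slab 84 x 160 x 10 mm, fixed to the bench, place and yaw vary; origin at the centre of its underside; x across the slab (about away from the robot), y along it. In its middle a round aluminium plate 60 mm across; at y = +60 and -60 mm two 16 mm thick posts, each with a swing clamp. Fingers that close along the fixture's x have most room at the plate
- plate_top (a point): centre of the round plate's flat top, 16 mm above the bench, where the stack is to stand; axes as the fixture's. With three discs the stack's top is 52 mm above the bench, 2 mm below the clamp toes
- left_clamp (a joint): angle of the left (at fixture +y) swing clamp, rad: 0 = open (toe pointing along fixture +x, beside the stack), 1.5 = fully closed, at its stop (toe over the stack, pointing at the middle); grows as the wing turns clockwise seen from above; starts between 0 and 0.3, stays where it is left (light friction, 0.04 N m)
- left_clamp_grip (a point): middle of the black wing handle of the left swing clamp, on its turning axis, 72 mm above the bench. The wing is an upright bar 40 mm long, 9 mm thick, 16 mm high (8 mm above and below this point). x runs along the bar and the dark steel toe beneath it (6 mm thick, underside 54 mm above the bench, reaching 43 mm from the axis); y across the bar, z up
- right_clamp (a joint): angle of the right (at fixture -y) swing clamp, rad: 0 = open (toe pointing along fixture -x, beside the stack), 1.5 = fully closed, at its stop (toe over the stack, pointing at the middle); grows as the wing turns clockwise seen from above; starts between 0 and 0.3, stays where it is left (light friction, 0.04 N m)
- right_clamp_grip (a point): middle of the black wing handle of the right swing clamp, on its turning axis, 72 mm above the bench. The wing is an upright bar 40 mm long, 9 mm thick, 16 mm high (8 mm above and below this point). x runs along the bar and the dark steel toe beneath it (6 mm thick, underside 54 mm above the bench, reaching 43 mm from the axis); y across the bar, z up
- lining: brown friction lining with a shallow round groove, disc, 50 mm across and 12 mm thick, lying flat; loose; origin at the centre of its underside, z up; about 60 g
- steel_disc: plain grey steel disc, 50 mm across and 12 mm thick, lying flat; loose; origin at the centre of its underside, z up; about 180 g
- cap: blue pressure cap with three small grey dots on its top and a fine groove round its rim, disc, 50 mm across and 12 mm thick, lying flat; loose; origin at the centre of its underside, z up; about 80 g
- brass_disc: yellow brass spare, not needed, disc, 50 mm across and 12 mm thick, lying flat; loose; origin at the centre of its underside, z up. The four discs lie at the right, in any order, at least 40 mm in front of the 40 mm high black base of the comparator stand
- oil_bottle: brown oil bottle with a white top and red tip, 35 mm thick, 116 mm high, standing at the back left; origin under its centre
- ring_gauge: knurled steel ring, 39 mm across, 17 mm high, lying at the left; origin under its centre
Things that resemble listed ones, but are neither listed nor needed, are in the scene too. Of the things like the cap, leave any that is turquoise; of the rest the smaller one is meant. What is shaped like the steel_disc but green is not meant.

How it is judged:
By the outcome, as a careful person would: the job done as asked, in the order asked, and still so for the second after the job is handed in, with the robot touching nothing.
It also fails if it takes over 72 s, if anything falls off the work surface, if the arm or the gripper's body presses on something with over 40 N, if the wrist force passes 120 N, or if a joint passes its speed limit or range.

## Working session

There is one attempt and no reset: what is moved stays moved. The work goes in short steps, Python scripts to look and compute and a tool call to move; the robot and the scene stay as the last step left them, time stands still between calls to the robot, and variables do not carry over. Pictures are saved under pics/ and viewed, and the job is handed in when it is done.

Besides the shell and the picture viewer there is one more tool, called after ">>>" as name(argument=value, ...) on one line, values as JSON. drive_tool: Moves the arm, as the interface text tells. Its arguments: {"type":"object","properties":{"motion":{"type":"array","items":{"type":"number"}},"force":{"type":"number"}},"required":["motion"]}

```bash
ls -la; mkdir -p pics; python3 - <<'E'
from station import manip
import cv2
print(manip.sense())
print(manip.hold_point_z)
for n in ["side","top","wrist"]:
    s=manip.snapshot(n)
    cv2.imwrite(f"pics/{n}0.png",s["color"][:,:,::-1])
    print(n,s["fx"],s["fy"],s["cx"],s["cy"],s["view"].tolist(),[k for k in s])
E
```

```text
total 12
drwxr-xr-x  3 agent agent 4096 Dec  7 16:11 .
drwxr-xr-x 23 root  root  4096 Dec  7 16:11 ..
drwxr-xr-x  2 agent agent 4096 Dec  7 16:11 pics
{'t': 0.0, 'q': array([-1.39149731e+00,  5.28491430e-01,  1.43392006e+00,  1.83076205e-05,
        1.18140348e+00, -1.78533979e-01]), 'qd': array([ 1.70200746e-03, -6.26196423e-04,  5.13475434e-04, -1.00617805e-04,
        7.36972065e-04,  5.93143240e-05]), 'tau': array([ 4.26637971e-04, -4.42348516e+01, -1.78026778e+01, -1.21793842e-04,
        8.56889295e-03, -9.62440538e-06]), 'tcp_pos': array([ 0.21878406, -0.58467966,  0.23031246]), 'tool_rot': array([ 9.84037107e-01,  1.77959932e-01,  8.03964775e-06, -1.11116107e-03]), 'force': array([-0.38091468, -0.39549456, -0.20321805]), 'ft_torque': array([-0.04046107,  0.01155986,  0.02855196]), 'finger_gap': 1.0033868370342138}
0.0187
side 432.50304080966976 432.50304080966976 319.0370286959514 200.49642565273942 [[-0.8997035752527731, -0.4362716275009404, 0.014161345806751425, 0.46969515416776786], [0.2945664752778527, -0.5828901588878104, 0.757277792038117, -0.24483801789578913], [-0.322
[... 255 characters left out ...]
5899449478, 0.023742484715125974, -0.06020925456678725], [0.994744029912501, 0.0006984617285899379, 0.10239056159945088, -0.5487764413100135], [-0.10237812630166625, 0.023796048832926017, 0.9944608928031817, -1.1817604516014595], [0.0, 0.0, 0.0, 1.0]] ['color', 'fx', 'fy', 'cx', 'cy', 'view']
wrist 309.70691628693146 309.70691628693146 319.59777841273996 203.56976746116274 [[0.34956160279139026, -0.9369122027480338, -0.0014866727092862494, -0.6250096582342735], [0.9048630416600604, 0.33801470478131934, -0.2587835682366722, 0.03263107804943298], [0.24296000018855207, 0.08911556369920838, 0.9659341875174282, -0.37776599958639856], [0.0, 0.0, 0.0, 1.0]] ['color', 'fx', 'fy', 'cx', 'cy', 'view']
```

View pics/side0.png

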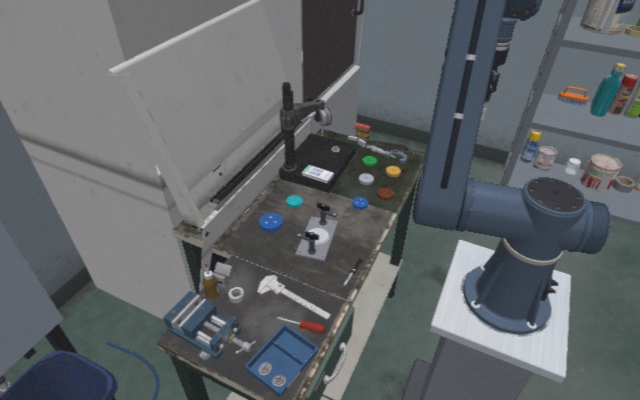

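View pics/top0.png

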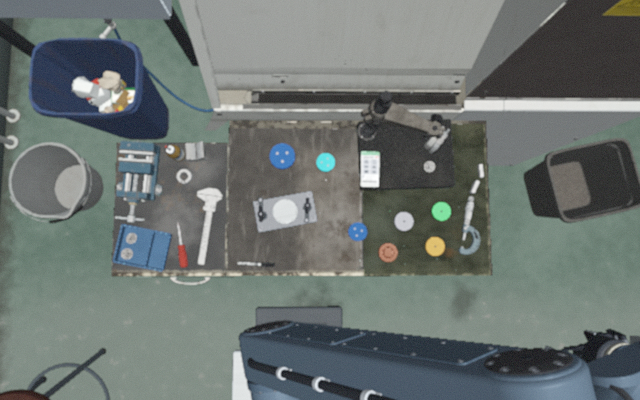

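View pics/wrist0.png

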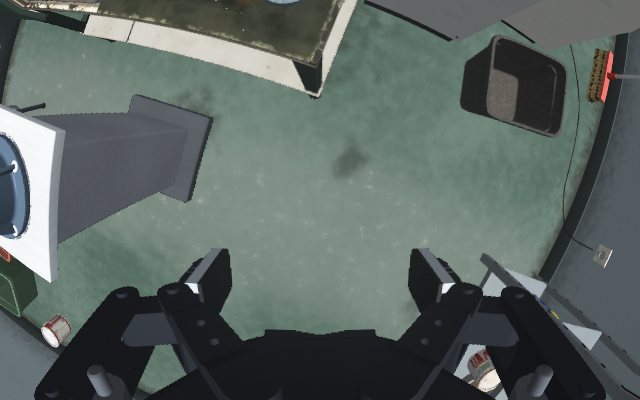

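The top view shows brown (388,252), grey (404,221), brass (435,246) and green (441,211) discs. It also shows a small blue disc (358,232), a large blue one (282,156), a turquoise one (326,162), and the fixture plate at (286,211). I'll measure them next.

```bash
cat > h.py <<'E'
import numpy as np, cv2
from station import manip
def ray(s,u,v,fish=False):
    x=(u-s["cx"])/s["fx"]; y=(v-s["cy"])/s["fy"]
    if fish:
        r=np.hypot(x,y); k=np.sin(r)/r if r>1e-9 else 1.; d=np.array([x*k,-y*k,-np.cos(r)])
    else: d=np.array([x,-y,-1.]); d/=np.linalg.norm(d)
    V=np.array(s["view"]); R=V[:3,:3]; return -R.T@V[:3,3], R.T@d
def onplane(s,u,v,z,fish=False):
    o,d=ray(s,u,v,fish); return o+d*(z-o[2])/d[2]
def proj(s,p,fish=False):
    V=np.array(s["view"]); c=V[:3,:3]@np.array(p)+V[:3,3]; x,y,z=c[0],-c[1],-c[2]
    if fish:
        h=np.hypot(x,y); t=np.arctan2(h,z); k=t/max(h,1e-9); x,y=x*k,y*k
    else: x,y=x/z,y/z
    return np.array([s["cx"]+s["fx"]*x,s["cy"]+s["fy"]*y])
def tri(rs):
    A=np.zeros((3,3));b=np.zeros(3)
    for o,d in rs:
        P=np.eye(3)-np.outer(d,d);A+=P;b+=P@o
    p=np.linalg.solve(A,b); return p,[np.linalg.norm((np.eye(3)-np.outer(d,d))@(p-o)) for o,d in rs]
def snap(n,f):
    s=manip.snapshot(n); cv2.imwrite("pics/"+f,s["color"][:,:,::-1]); return s
def crop(s,u,v,h,f,k=4):
    u,v=int(u),int(v);im=s["color"][max(v-h,0):v+h,max(u-h,0):u+h,::-1]
    cv2.imwrite("pics/"+f,cv2.resize(im,None,fx=k,fy=k,interpolation=cv2.INTER_CUBIC))
E
python3 - <<'E'
from h import *
import pickle
T=snap("top","t1.png");S=snap("side","s1.png")
pickle.dump((T,S),open("ts.pkl","wb"))
rng={"brown":((3,100,60),(14,255,220)),"brass":((16,100,100),(30,255,255)),"blue":((102,120,80),(118,255,255)),"turq":((86,120,100),(98,255,255)),"green":((50,100,80),(80,255,255)),"grey":((90,0,120),(150,40,255))}
for nm,s in (("top",T),("side",S)):
    hsv=cv2.cvtColor(s["color"],cv2.COLOR_RGB2HSV)
    for c,(a,b) in rng.items():
        m=cv2.morphologyEx(cv2.inRange(hsv,a,b),cv2.MORPH_CLOSE,np.ones((3,3)))
        for ct in cv2.findContours(m,cv2.RETR_EXTERNAL,cv2.CHAIN_APPROX_NONE)[0]:
            A=cv2.contourArea(ct)
            if 70<A<900 and len(ct)>=5:
                e=cv2.fitEllipse(ct)
                p=onplane(s,*e[0],.012)
                if 0.2<p[0]<1 and abs(p[1])<.8: print(nm,c,A,np.round(e[0],1),np.round(e[1],1),np.round(p,3))
im=np.hstack([cv2.resize(T["color"][y-50:y+50,x-62:x+62],None,fx=3.2,fy=3.2,interpolation=2) for x,y in((390,232),(300,190))])
cv2.imwrite("pics/crop1.png",im[:,:,::-1])
im=cv2.resize(S["color"][140:270,240:440],None,fx=4,fy=4,interpolation=2)
cv2.imwrite("pics/crop2.png",im[:,:,::-1])
E
```

```text
top brown 94.5 [182.4 257.1] [ 6.3 25. ] [0.394 0.293 0.012]
top brown 226.5 [386.9 252.5] [16.6 18.4] [ 0.405 -0.246  0.012]
top brass 313.5 [434.8 246. ] [19.9 20.2] [ 0.422 -0.375  0.012]
top brass 114.5 [121.6 101.4] [ 9.5 20. ] [0.813 0.468 0.012]
top blue 82.0 [120.  245.1] [ 6.1 32.8] [0.426 0.456 0.012]
top blue 237.5 [357.6 231.3] [17.1 17.8] [ 0.461 -0.169  0.012]
top blue 468.5 [281.9 155.9] [24.4 24.5] [0.665 0.034 0.012]
top blue 148.0 [51.9 98.3] [10.2 25.6] [0.821 0.655 0.012]
top blue 117.0 [72.8 97.6] [16.2 28.7] [0.823 0.599 0.012]
top blue 262.0 [47.8 71.3] [20.7 31.5] [0.896 0.67  0.012]
top turq 236.5 [325.3 162. ] [17.1 17.8] [ 0.648 -0.084  0.012]
top green 292.0 [440.7 210.9] [19.  19.7] [ 0.516 -0.394  0.012]
top grey 93.0 [126.5 253.3] [10.5 11.5] [0.405 0.438 0.012]
top grey 83.0 [131.  237.9] [ 9.6 11.1] [0.445 0.428 0.012]
top grey 274.0 [403.5 220.9] [18.4 19. ] [ 0.489 -0.293  0.012]
top grey 119.0 [129.4 214.2] [14.3 27.9] [0.507 0.435 0.012]
top grey 319.0 [470.8 228.3] [16.8 57.4] [ 0.469 -0.473  0.012]
top grey 338.0 [129.  186.5] [21.  26.4] [0.581
[... 752 characters left out ...]
0.4   0.446 0.012]
side grey 100.5 [264.5 368.5] [10.3 12.6] [0.44  0.437 0.012]
side grey 87.0 [239.1 344.8] [12.2 25.2] [0.521 0.414 0.012]
side grey 101.5 [203.5 337.2] [ 8.2 17.2] [0.604 0.434 0.012]
side grey 150.5 [215.1 323.4] [13.5 17.3] [0.602 0.393 0.012]
side grey 87.0 [190.5 313.4] [ 2.8 44.3] [0.671 0.396 0.012]
side grey 94.5 [185.4 308. ] [ 3.  54.7] [0.691 0.39  0.012]
side grey 124.0 [235.4 294.1] [13.  13.8] [0.607 0.302 0.012]
side grey 232.5 [217.6 270.8] [14.2 27.8] [0.691 0.26  0.012]
side grey 792.5 [317.3 237.8] [31.9 44. ] [0.511 0.035 0.012]
side grey 98.0 [366. 178.] [ 8.9 14.4] [ 0.487 -0.286  0.012]
side grey 263.5 [318.3 173.8] [12.4 30.6] [ 0.639 -0.236  0.012]
```

View pics/crop1.png

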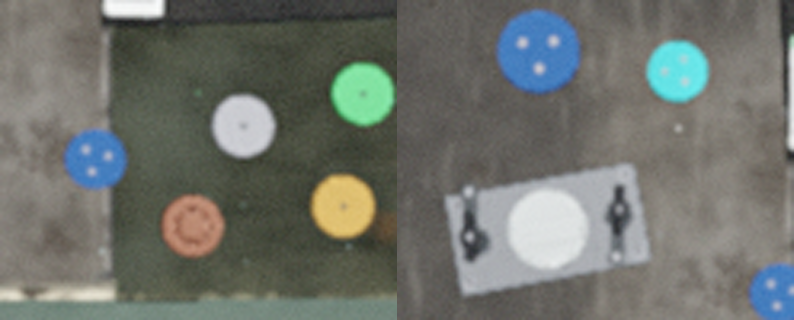

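View pics/crop2.png

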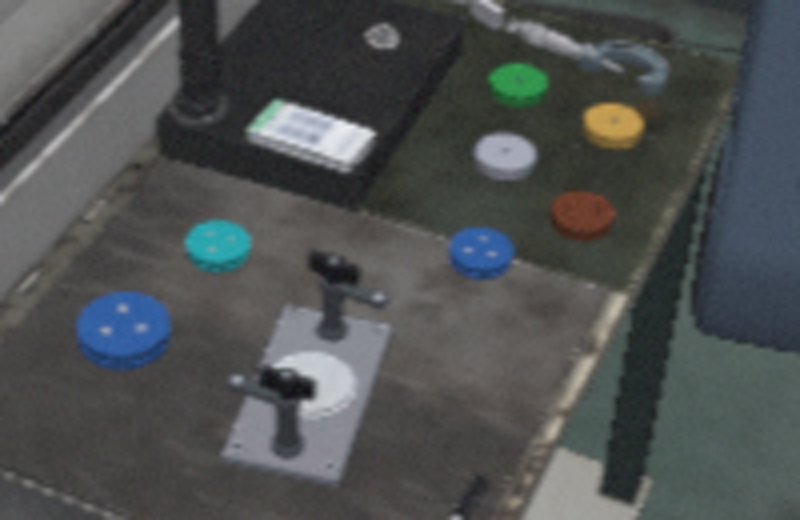

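Cap candidates in the top view are blue (358,232), 17 px across, large blue (282,156), 24 px, and turquoise (326,162). The turquoise one is excluded and the smaller blue one at (358,232) fits. For the steel disc, grey (404,221) fits and green (441,211) is not meant. Next I'll get rough fixture and camera geometry and plan the first move.

```bash
cat >> h.py <<'E'
from scipy.spatial.transform import Rotation as Ro
def pose():
    m=manip.sense(); return np.array(m["tcp_pos"]),Ro.from_quat(m["tool_rot"])
def plan(target,yaw):   # yaw: world yaw of tool y, deg, tool down
    p,R=pose(); x=np.array([np.cos(np.radians(yaw+90)),np.sin(np.radians(yaw+90)),0]);y=np.array([np.cos(np.radians(yaw)),np.sin(np.radians(yaw)),0])
    Rt=Ro.from_matrix(np.c_[x,y,[0,0,-1]])
    print("t %.2f"%manip.sense()["t"],"shift",np.round(R.inv().apply(np.array(target)-p)*1000,1),"turn",np.round((R.inv()*Rt).as_rotvec(degrees=True),2))
E
python3 - <<'E'
from h import *
import pickle
T,S=pickle.load(open("ts.pkl","rb"))
W=manip.snapshot("wrist");V=np.array(W["view"]);p,R=pose()
c=-V[:3,:3].T@V[:3,3]; print("cam in tool",R.inv().apply(c-p)*1000,"axis",R.inv().apply(V[:3,:3].T@[0,0,-1]))
d={"brown":((386.9,252.5),(385.2,193.4)),"brass":((434.8,246),(393,170.8)),"cap":((357.6,231.3),(359.9,202.7)),"steel":((403.5,220.9),(366,178))}
for k,(a,b) in d.items(): print(k,np.round(tri([ray(T,*a),ray(S,*b)]),4) if 0 else tri([ray(T,*a),ray(S,*b)]))
hsv=cv2.cvtColor(T["color"],cv2.COLOR_RGB2HSV)
m=cv2.inRange(hsv[190:240,240:330],(0,0,205),(180,30,255))
ct=max(cv2.findContours(m,0,1)[0],key=cv2.contourArea);e=cv2.fitEllipse(ct);print(e)
print("plate",onplane(T,e[0][0]+240,e[0][1]+190,.016))
plan((.40,-.29,.25),9)
E
```

```text
cam in tool [  65.69517744    0.93543549 -141.8440545 ] axis [-2.59113566e-01  1.42085077e-05  9.65846861e-01]
brown (array([ 0.40530239, -0.24745913,  0.00531848]), [np.float64(0.00020860969386908982), np.float64(0.00020860969386924188)])
brass (array([ 0.42223508, -0.37716857,  0.00357837]), [np.float64(0.00011100506387441857), np.float64(0.00011100506387415869)])
cap (array([ 0.46180795, -0.16985956,  0.00378905]), [np.float64(0.00010605747120332779), np.float64(0.0001060574712033027)])
steel (array([ 0.48947986, -0.29356036,  0.00650403]), [np.float64(8.584691265713833e-05), np.float64(8.584691265715404e-05)])
((44.59186553955078, 21.017663955688477), (23.5408878326416, 23.963876724243164), 172.2200164794922)
plate [0.51531577 0.0253532  0.016     ]
t 0.30 shift [ 273.  -213.   -18.8] turn [-3.00e-02 -4.00e-02 -7.85e+01]
```

```bash
python3 -c "
from h import *
plan((.45,-.20,.22),9)"
```

```text
t 0.30 shift [ 351.4 -279.8   11.2] turn [-3.00e-02 -4.00e-02 -7.85e+01]
```

>>> drive_tool(motion=[50,-40,1,0,0,-10,85,100,-80,3,0,0,-20,85,150,-120,5,0,0,-30,85,200,-160,6,0,0,-40,85,250,-200,8,0,0,-50,85,300,-240,10,0,0,-60,85,351,-280,11,0,0,-70,85,351,-280,11,0,0,-78.5,85], force=40)

```text
t: 1.3
tcp_pos: [0.4507, -0.1963, 0.2203]
tool_rot: [0.646, 0.764, 0.001, -0.001]
force: [-0.5, -0.2, 0.3]
finger_gap: 0.994
```

```bash
python3 - <<'E'
from h import *
import pickle
m=manip.sense();print(m["t"],m["q"],m["tcp_pos"],np.abs(m["qd"]).max(),m["force"])
W=snap("wrist","w1.png");pickle.dump(W,open("w1.pkl","wb"))
E
```

```text
1.3 [-6.39270534e-01  3.64914398e-01  1.77238375e+00  1.45440304e-03
  1.00539424e+00 -8.07425429e-01] [ 0.45068295 -0.19627608  0.22028846] 0.9952703383114709 [-0.49688342 -0.23230258  0.32551452]
```

View pics/w1.png

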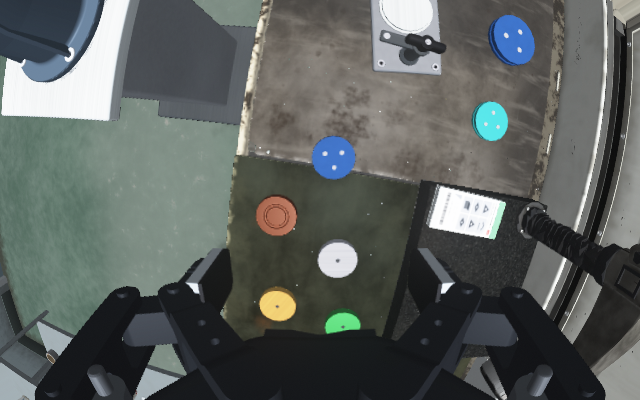

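The wrist view shows the brown lining at (277,216), blue cap (334,157), steel (338,259), brass (277,305) and green (343,324). The fixture plate is at the top (406,10). Next I'll move to a low second view over the lining.

```bash
cat >> h.py <<'E'
RNG={"brown":((2,70,60),(14,255,255)),"brass":((15,90,90),(30,255,255)),"blue":((102,120,60),(120,255,255)),"grey":((0,0,150),(180,45,255)),"turq":((86,120,100),(98,255,255)),"green":((50,100,80),(80,255,255))}
def disc(s,c,z,near=None,r=0.025,fish=True,tol=.01):
    hsv=cv2.cvtColor(s["color"],cv2.COLOR_RGB2HSV)
    m=cv2.morphologyEx(cv2.inRange(hsv,*RNG[c]),cv2.MORPH_CLOSE,np.ones((5,5)))
    out=[]
    for ct in cv2.findContours(m,cv2.RETR_EXTERNAL,cv2.CHAIN_APPROX_NONE)[0]:
        if cv2.contourArea(ct)<200: continue
        P=np.array([onplane(s,u,v,z,fish)[:2] for u,v in ct[:,0]])
        A=np.c_[2*P,np.ones(len(P))];x=np.linalg.lstsq(A,(P**2).sum(1),rcond=None)[0]
        rr=np.sqrt(x[2]+x[0]**2+x[1]**2)
        if abs(rr-r)<tol and (near is None or np.hypot(*(x[:2]-near))<.05):
            res=np.std(np.hypot(*(P-x[:2]).T)-rr)
            out.append((x[:2],rr,res,proj(s,[x[0],x[1],z],fish)))
    return out
E
python3 - <<'E'
from h import *
import pickle
W=pickle.load(open("w1.pkl","rb"))
for c in RNG:
    for o in disc(W,c,.012): print(c,np.round(o[0],4),"r %.4f res %.4f"%o[1:3],np.round(o[3],1))
print("plate",[ (np.round(o[0],4),o[1:3]) for o in disc(W,"grey",.016,r=.03)])
plan((.406,-.246,.10),9)
E
```

```text
brown [ 0.4069 -0.2482] r 0.0250 res 0.0006 [275.8 215.5]
brass [ 0.4231 -0.3728] r 0.0264 res 0.0013 [277.2 304.5]
blue [ 0.4621 -0.1691] r 0.0242 res 0.0004 [333.2 157.5]
grey [ 0.4898 -0.2931] r 0.0242 res 0.0004 [337.3 260. ]
grey [ 0.3556 -0.152 ] r 0.0205 res 0.0084 [243.6 128.6]
grey [ 0.3578 -0.0609] r 0.0348 res 0.0162 [258.1  51.3]
turq [ 0.6473 -0.0849] r 0.0255 res 0.0009 [490.3 120.8]
green [ 0.5142 -0.3871] r 0.0225 res 0.0035 [341.7 322.1]
plate [(array([ 0.4892, -0.2913]), (np.float64(0.023950058719207006), np.float64(0.00042129840026894875))), (array([ 0.3566, -0.1518]), (np.float64(0.020264916945734936), np.float64(0.008313894721886827))), (array([ 0.3588, -0.0617]), (np.float64(0.03438304060411495), np.float64(0.01600059715302784)))]
t 1.35 shift [-41.3 -52.6 120.2] turn [ 0.03 -0.09  0.71]
```

>>> drive_tool(motion=[-22,-26,60,0,0,0.7,85,-43,-52,120,0,0,0.7,85,-43,-52,120,0,0,0.7,85])

```text
t: 1.72
tcp_pos: [0.4043, -0.2475, 0.0976]
tool_rot: [0.651, 0.759, 0.001, -0.004]
force: [0.3, -0.2, 0.3]
finger_gap: 0.995
```

```bash
python3 - <<'E'
from h import *
import pickle
W0=pickle.load(open("w1.pkl","rb"))
m=manip.sense();print(m["t"],m["tcp_pos"],np.abs(m["qd"]).max(),m["force"])
W=snap("wrist","w2.png");pickle.dump(W,open("w2.pkl","wb"))
for c in ("brown","blue","grey","brass"):
    a=disc(W0,c,.012);b=disc(W,c,.012)
    for o in b:
        print(c,np.round(o[0],4),"r %.4f res %.4f"%o[1:3],np.round(o[3],1))
        for i in a:
            if np.hypot(*(i[0]-o[0]))<.02: print("  tri",tri([ray(W0,*i[3],True),ray(W,*o[3],True)]))
T=pickle.load(open("ts.pkl","rb"))[0]
crop(W0,334,157,45,"capcrop.png",6)
E
```

```text
1.725 [ 0.40426968 -0.24745619  0.0975655 ] 0.1841440636806774 [ 0.26711518 -0.17485162  0.30348665]
brown [ 0.4067 -0.2484] r 0.0249 res 0.0004 [322.4 210.2]
  tri (array([ 0.40678569, -0.24866682,  0.01079733]), [np.float64(3.064782523844696e-05), np.float64(3.0647825238597834e-05)])
blue [ 0.4614 -0.1694] r 0.0247 res 0.0004 [410.7 120.1]
  tri (array([ 0.46225135, -0.16928539,  0.00919088]), [np.float64(7.161751213625356e-05), np.float64(7.161751213615949e-05)])
grey [ 0.3478 -0.3432] r 0.0232 res 0.0096 [240. 302.]
grey [ 0.4827 -0.2949] r 0.0190 res 0.0059 [402.5 275.4]
  tri (array([ 0.49386206, -0.30779705, -0.01729298]), [np.float64(0.0011968120915049818), np.float64(0.0011968120915051227)])
brass [ 0.4201 -0.3562] r 0.0160 res 0.0036 [318.5 325.8]
  tri (array([ 0.42307298, -0.39556648, -0.03106923]), [np.float64(0.005920667614402856), np.float64(0.0059206676144029835)])
```

View pics/w2.png

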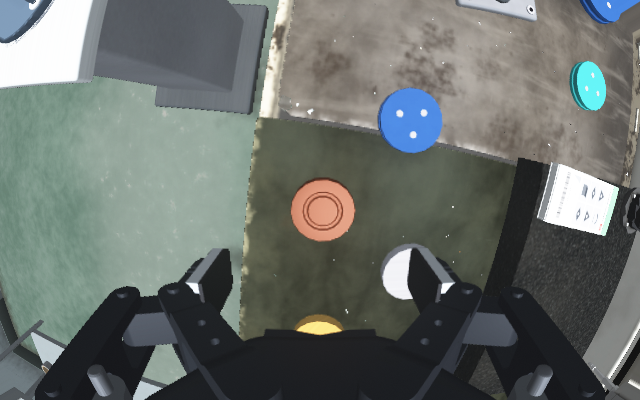

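View pics/capcrop.png

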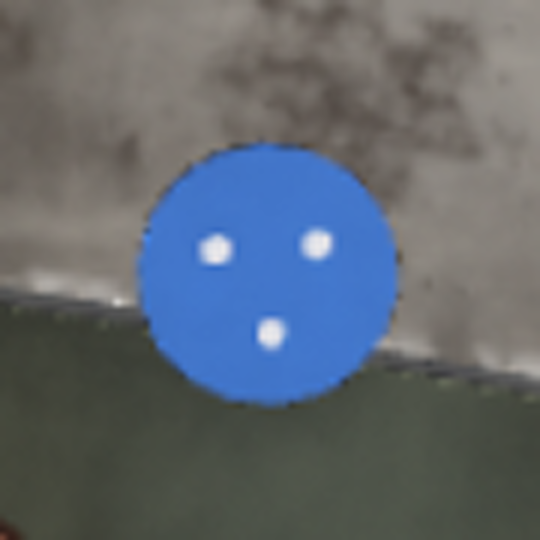

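The small blue disc has three grey dots on top and r ≈ 24.5 mm, so it is the cap. The lining measures (0.407, -0.248) with its top at about 11 mm, which agrees with the 12 mm given. I'll descend on it now.

```bash
python3 -c "
from h import *
plan((.4067,-.2484,.001),9)"
```

```text
t 1.77 shift [-1.3  1.9 97.1] turn [-0.14 -0.32 -0.23]
```

>>> drive_tool(motion=[-1.3,1.9,45,-0.1,-0.3,-0.2,80,-1.3,1.9,85,-0.1,-0.3,-0.2,70,-1.3,1.9,97,-0.1,-0.3,-0.2,65,-1.3,1.9,97,-0.1,-0.3,-0.2,62], force=40)

```text
t: 2.28
tcp_pos: [0.4076, -0.2488, 0.0017]
tool_rot: [0.65, 0.76, -0.0, 0.0]
force: [-0.1, -0.0, 0.6]
finger_gap: 0.728
```

```bash
python3 - <<'E'
from h import *
m=manip.sense();print(m["t"],m["tcp_pos"],np.abs(m["qd"]).max(),m["force"],m["finger_gap"])
W=snap("wrist","w3.png")
plan((.4067,-.2484,.001),9)
E
```

```text
2.275 [ 0.4075508  -0.24878741  0.00173441] 0.0305080129675445 [-0.10677414 -0.01985152  0.55072961] 0.7278469973542119
t 2.33 shift [ 0.8 -0.9  1.3] turn [ 0.04  0.08 -0.02]
```

View pics/w3.png

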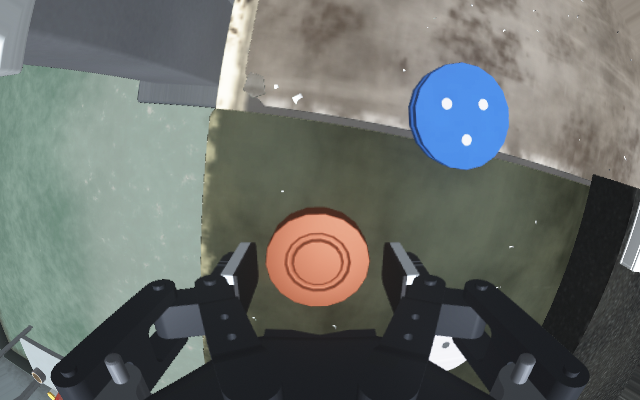

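The lining (318,257) sits centred between the pads, so I'll close.

>>> drive_tool(motion=[0.5,-0.5,1,0,0,0,50,0.5,-0.5,1,0,0,0,40,0.5,-0.5,1,0,0,0,40], force=40)

```text
t: 2.7
tcp_pos: [0.4081, -0.2493, 0.0033]
tool_rot: [0.65, 0.76, -0.0, 0.003]
force: [-0.1, 0.2, 7.8]
finger_gap: 0.558
```

```bash
python3 - <<'E'
from h import *
m=manip.sense();print(m["t"],m["tcp_pos"],np.abs(m["qd"]).max(),m["force"],m["finger_gap"])
W=snap("wrist","w4.png")
p,R=pose()
for o in disc(W,"brown",.012): 
    print(o, "in tool", R.inv().apply(np.r_[o[0],.012]-p)*1000)
E
```

```text
2.7 [ 0.40809162 -0.24934769  0.00329911] 0.001095712214920474 [-0.09854934  0.18602934  7.84664776] 0.5579069058480584
(array([ 0.40820813, -0.24722864]), np.float64(0.025166362307749893), np.float64(0.000713729312727873), array([319.57205198, 258.03916855])) in tool [ 2.03927916  0.4813297  -8.69311056]
```

View pics/w4.png

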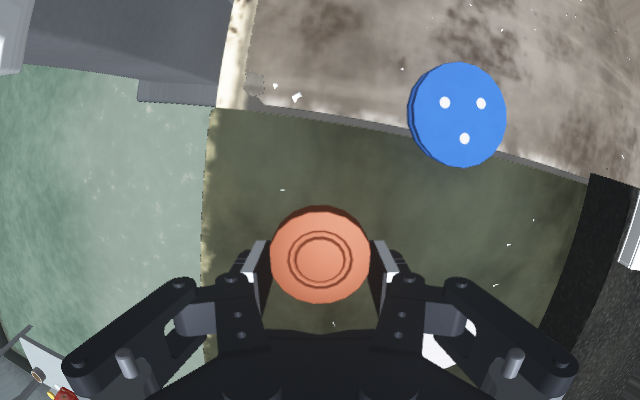

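The lining is gripped (opening 47.6 mm, disc at (320,258)). I'll lift it and go to a viewpoint beside the fixture.

```bash
python3 -c "
from h import *
plan((.515,-.09,.18),9)"
```

```text
t 2.75 shift [ 139.9  131.  -176.9] turn [ 0.17  0.26 -0.02]
```

>>> drive_tool(motion=[0,0,-30,0,0.2,0,40,10,10,-80,0.2,0.3,0,40,45,42,-120,0.2,0.3,0,40,85,80,-150,0.2,0.3,0,40,120,112,-177,0.2,0.3,0,40,140,131,-177,0.2,0.3,0,40,140,131,-177,0.2,0.3,0,40])

```text
t: 3.62
tcp_pos: [0.5158, -0.0883, 0.1816]
tool_rot: [0.648, 0.761, 0.001, 0.001]
force: [-0.2, 0.4, -0.9]
finger_gap: 0.562
```

```bash
python3 - <<'E'
from h import *
import pickle
m=manip.sense();print(m["t"],m["tcp_pos"],np.abs(m["qd"]).max(),m["force"],m["finger_gap"])
W=snap("wrist","w5.png");pickle.dump((W,pose()[0],pose()[1].as_quat()),open("w5.pkl","wb"))
E
```

```text
3.625 [ 0.51584512 -0.08826521  0.18158971] 0.04584564977719211 [-0.17705649  0.43489315 -0.87092397] 0.562149662198129
```

View pics/w5.png

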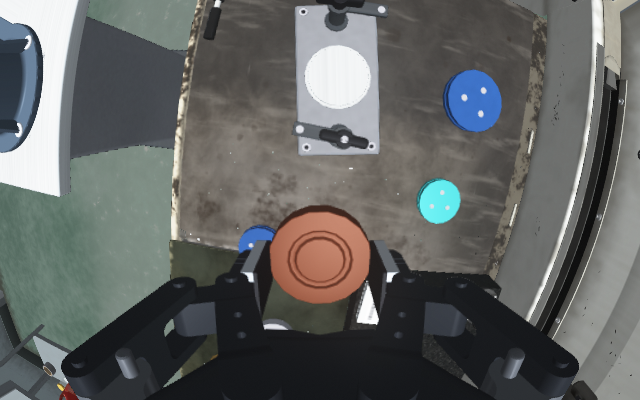

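The wrist view shows the lining held at (320,258) and the plate at (337,77). The right clamp is at (343,139) with its toe to the left, and the left clamp is at (337,15) with its toe to the right. Now a second view from nearer and lower.

>>> drive_tool(motion=[40,-2,-5,0,0,0,40,55,-2,-5,0,0,0,40,55,-2,-5,0,0,0,40])

```text
t: 4.05
tcp_pos: [0.5035, -0.0353, 0.1859]
tool_rot: [0.648, 0.761, -0.0, 0.0]
force: [0.3, -0.7, -0.3]
finger_gap: 0.561
```

```bash
python3 - <<'E'
from h import *
import pickle
m=manip.sense();print(m["t"],m["tcp_pos"],np.abs(m["qd"]).max(),m["force"],m["finger_gap"])
W0,_,_=pickle.load(open("w5.pkl","rb"))
W=snap("wrist","w6.png");pickle.dump((W,pose()[0],pose()[1].as_quat()),open("w6.pkl","wb"))
def plate(s,z):
    hsv=cv2.cvtColor(s["color"],cv2.COLOR_RGB2HSV)
    best=None
    m=cv2.inRange(hsv,(0,0,205),(180,40,255))
    for ct in cv2.findContours(m,0,1)[0]:
        if cv2.contourArea(ct)<1500: continue
        u,v=ct[:,0].mean(0)
        P=np.array([onplane(s,a,b,z,True)[:2] for a,b in ct[:,0]])
        keep=np.ones(len(P),bool)
        for _ in range(4):
            x=np.linalg.lstsq(np.c_[2*P[keep],np.ones(keep.sum())],(P[keep]**2).sum(1),rcond=None)[0]
            rr=np.sqrt(x[2]+x[:2]@x[:2]);d=np.abs(np.hypot(*(P-x[:2]).T)-rr);keep=d<max(2*np.median(d),.0006)
        if abs(rr-.03)<.006: best=(x[:2],rr,d[keep].std(),keep.mean(),proj(s,[x[0],x[1],z],True)); print(best)
    return best
a=plate(W0,.016);b=plate(W,.016)
print(tri([ray(W0,*a[4],True),ray(W,*b[4],True)]))
E
```

```text
4.05 [ 0.50354861 -0.03525689  0.18587674] 0.025282865356358437 [ 0.26533245 -0.66629567 -0.33947884] 0.5609874144348815
(array([0.51632666, 0.02400318]), np.float64(0.03219374098875993), np.float64(0.0001645710988595785), np.float64(0.9402173913043478), array([337.5786505 ,  76.09332454]))
(array([0.51598757, 0.0246284 ]), np.float64(0.03221544778552171), np.float64(0.00013874386105360985), np.float64(0.9453551912568307), array([341.04133868, 129.64012621]))
(array([0.51636336, 0.02460018, 0.01207542]), [np.float64(9.973496516124101e-05), np.float64(9.973496516135114e-05)])
```

View pics/w6.png

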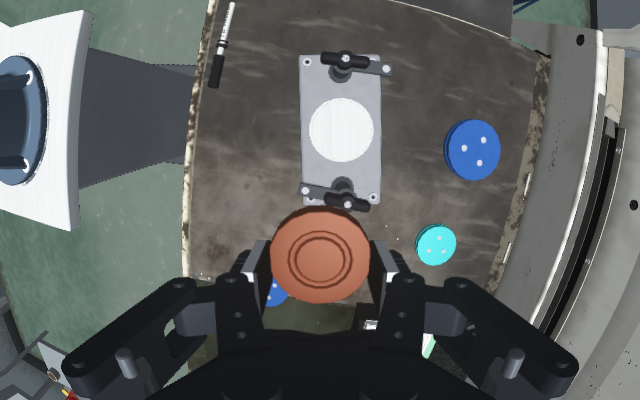

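The second view shows the plate at (341,130), the left clamp near (345,60) with its toe tip at (387,69), and the right clamp near (345,197) with its toe tip at (305,191). I'll get yaw and centre from the slab outline as a check.

```bash
python3 - <<'E'
from h import *
import pickle
for f in ("w5.pkl","w6.pkl"):
    W,_,_=pickle.load(open(f,"rb"))
    g=cv2.cvtColor(W["color"],cv2.COLOR_RGB2HSV)
    m=cv2.inRange(g,(0,0,135),(180,45,255)); m[215:]=0
    m[:, :270]=0;m[:,400:]=0
    m=cv2.morphologyEx(m,cv2.MORPH_OPEN,np.ones((3,3)))
    ct=max(cv2.findContours(m,0,1)[0],key=cv2.contourArea)
    P=np.array([onplane(W,u,v,.010,True)[:2] for u,v in ct[:,0]],np.float32)
    r=cv2.minAreaRect(P*1000);print(f,np.round(r[0],1),np.round(r[1],1),r[2])
    # long-edge line fits
    a=r[2];a=a if r[1][0]<r[1][1] else a-90
    ex=np.array([np.cos(np.radians(a)),np.sin(np.radians(a))]);ey=np.array([-ex[1],ex[0]])
    c=np.array(r[0])/1000;L=(P-c)@np.c_[ex,ey]
    for sgn in(1,-1):
        k=(np.abs(L[:,0]-sgn*.042)<.004)&(np.abs(L[:,1])<.07)
        pf=np.polyfit(L[k,1],L[k,0],1);k2=np.abs(L[:,0]-np.polyval(pf,L[:,1]))<.001;pf=np.polyfit(L[k&k2,1],L[k&k2,0],1)
        print("edge",sgn,k.sum(),"yaw",a-np.degrees(np.arctan(pf[0])),"off",pf[1]*1000)
    if f=="w6.pkl": crop(W,341,130,80,"c6.png",5)
E
```

```text
w5.pkl [516.5  24. ] [ 82.8 157.8] 10.46364974975586
edge 1 131 yaw 10.582428495347218 off 40.49023528548731
edge -1 122 yaw 10.456935895492885 off -40.77492930277827
w6.pkl [516.1  24.8] [ 82.4 156.9] 10.39314079284668
edge 1 123 yaw 10.376085314239162 off 40.72148068977366
edge -1 121 yaw 10.208469006756852 off -40.60351704752562
```

View pics/c6.png

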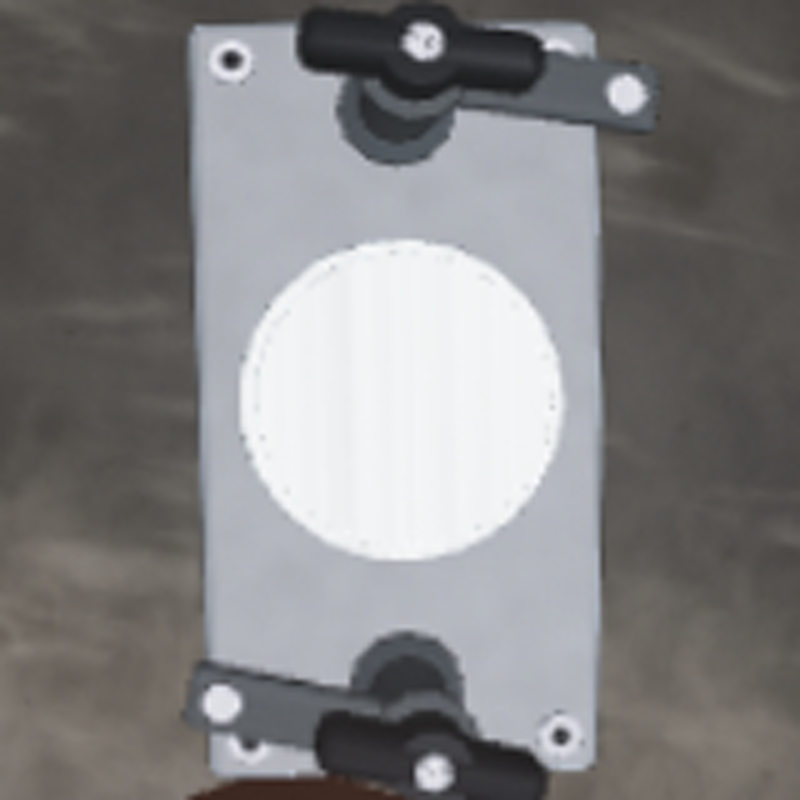

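```bash
cat >> h.py <<'E'
FX=np.array([.5162,.0245]);FY=10.4
def held(s,p,R,c,dz=.0087):
    for o in disc(s,c,p[2]+dz,near=p[:2]): print("held in tool",np.round(R.inv().apply(np.r_[o[0],p[2]+dz]-p)*1000,2),"r %.4f res %.4f"%o[1:3])
E
python3 - <<'E'
from h import *
import pickle
for f in ("w5.pkl","w6.pkl"):
    W,p,q=pickle.load(open(f,"rb")); held(W,p,Ro.from_quat(q),"brown"); held(W,p,Ro.from_quat(q),"brown",.012)
plan((*FX,.10),FY)
E
```

```text
held in tool [ 2.43  1.57 -8.7 ] r 0.0252 res 0.0007
held in tool [  3.98   1.57 -12.  ] r 0.0245 res 0.0007
held in tool [ 2.79  0.03 -8.7 ] r 0.0250 res 0.0007
held in tool [  4.34   0.04 -12.  ] r 0.0244 res 0.0007
t 4.10 shift [57.9 21.4 85.9] turn [ 0.01  0.05 -1.28]
```

```bash
python3 -c "
from h import *
plan((.5164,.0232,.021),FY)"
```

```text
t 4.10 shift [ 56.6  21.4 164.9] turn [ 0.01  0.05 -1.28]
```

>>> drive_tool(motion=[40,15,30,0,0,-1.3,40,56.6,21.4,80,0,0,-1.3,40,56.6,21.4,120,0,0,-1.3,40,56.6,21.4,150,0,0,-1.3,40,56.6,21.4,162,0,0,-1.3,40,56.6,21.4,164.9,0,0,-1.3,40,56.6,21.4,164.9,0,0,-1.3,40])

```text
t: 4.97
tcp_pos: [0.5172, 0.0226, 0.0217]
tool_rot: [0.64, 0.768, 0.0, 0.001]
force: [-1.2, 0.2, 0.6]
finger_gap: 0.555
```

```bash
python3 - <<'E'
from h import *
m=manip.sense();print(m["t"],m["tcp_pos"],np.abs(m["qd"]).max(),m["force"],m["finger_gap"])
plan((.5164,.0232,.0193),FY)
snap("wrist","w7.png");snap("side","s7.png")
E
```

```text
4.975 [0.51722399 0.02264999 0.02166955] 0.013703573620543079 [-1.2329465   0.16240542  0.5654403 ] 0.5548863247317739
t 4.97 shift [ 0.7 -0.7  2.4] turn [ 0.1   0.09 -0.02]
```

View pics/w7.png

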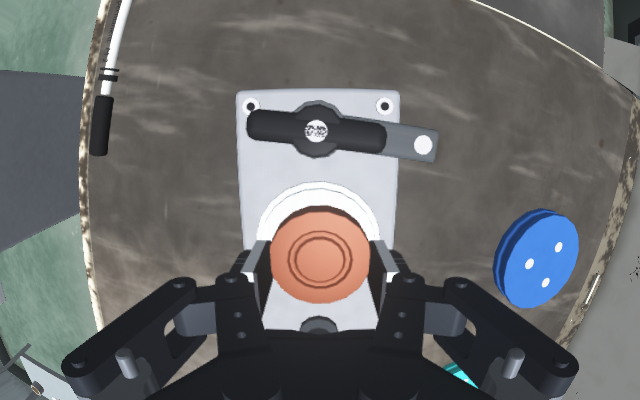

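The lining hovers centred over the plate. I'll lower to contact.

>>> drive_tool(motion=[0.5,-0.6,1.5,0,0,0,40,0.5,-0.6,2.6,0,0,0,40,0.5,-0.6,2.6,0,0,0,40])

```text
t: 5.45
tcp_pos: [0.5167, 0.0233, 0.0196]
tool_rot: [0.64, 0.768, 0.0, 0.002]
force: [0.2, 0.1, 0.2]
finger_gap: 0.558
```

```bash
python3 - <<'E'
from h import *
m=manip.sense();print(m["t"],m["tcp_pos"],np.abs(m["qd"]).max(),m["force"],m["finger_gap"])
E
```

```text
5.45 [0.51665208 0.02332178 0.01961411] 0.0032767059042372684 [0.2382842  0.06786964 0.18862401] 0.5584206747345913
```

>>> drive_tool(motion=[0,0,1,0,0,0,40,0,0,1.5,0,0,0,40,0,0,1.5,0,0,0,40])

```text
t: 5.82
tcp_pos: [0.5167, 0.0233, 0.0193]
tool_rot: [0.64, 0.768, 0.001, 0.002]
force: [-1.9, -0.0, 10.0]
finger_gap: 0.56
```

Contact came at TCP z = 19.3 mm as expected, so I'll release and rise.

>>> drive_tool(motion=[0,0,0,0,0,0,55,0,0,-1,0,0,0,68,0,0,-2,0,0,0,72,0,0,-20,0,0,0,78,-10,0,-60,0,0,0,85,-50,0,-100,0,0,0,85,-60,0,-110,0,0,0,85])

```text
t: 6.7
tcp_pos: [0.5295, -0.0376, 0.1318]
tool_rot: [0.641, 0.768, 0.002, 0.005]
force: [0.1, -0.3, -0.3]
finger_gap: 0.995
```

```bash
python3 - <<'E'
from h import *
m=manip.sense();print(m["t"],m["tcp_pos"],np.abs(m["qd"]).max(),m["force"],m["finger_gap"])
W=snap("wrist","w8.png")
for o in disc(W,"brown",.028): print(o,"err fix frame",Ro.from_euler("z",-FY,degrees=True).apply(np.r_[o[0]-FX,0])*1000)
plan((.4895,-.293,.10),9)
E
```

```text
6.7 [ 0.5295278  -0.03759083  0.13178788] 0.22073057808076035 [ 0.07475847 -0.33708547 -0.31192437] 0.9949550792317823
(array([0.51713692, 0.02376849]), np.float64(0.023901986814416826), np.float64(0.00026520426527815616), array([316.33998589, 124.0615619 ])) err fix frame [ 0.789475   -0.88862404  0.        ]
t 6.75 shift [-243.8  -85.    32.1] turn [0.46 0.27 1.31]
```

View pics/w8.png

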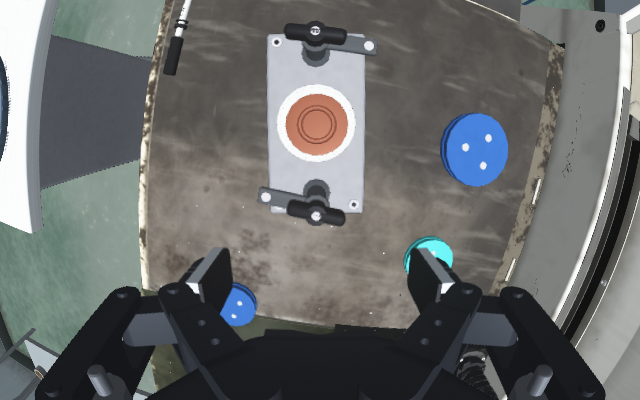

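The lining is on the plate, centred within about 1 mm (316,124). Next is the steel disc.

>>> drive_tool(motion=[-50,-17,0,0.4,0.3,1.3,85,-100,-34,0,0.4,0.3,1.3,85,-150,-51,5,0.4,0.3,1.3,85,-200,-68,20,0.4,0.3,1.3,85,-244,-85,32,0.4,0.3,1.3,85,-244,-85,32,0.4,0.3,1.3,85,-244,-85,32,0.4,0.3,1.3,85])

```text
t: 7.62
tcp_pos: [0.4885, -0.2912, 0.0987]
tool_rot: [0.649, 0.76, 0.001, -0.002]
force: [0.3, 0.3, 0.5]
finger_gap: 1.0
```

```bash
python3 - <<'E'
from h import *
import pickle
m=manip.sense();print(m["t"],m["tcp_pos"],np.abs(m["qd"]).max(),m["finger_gap"])
W=snap("wrist","w9.png")
W0=pickle.load(open("w1.pkl","rb"))
for o in disc(W,"grey",.012): print(o, tri([ray(W0,337.3,260,True),ray(W,*o[3],True)])); plan((*o[0],.005),9)
E
```

```text
7.625 [ 0.48852698 -0.29122347  0.09873099] 0.02349675555253086 0.9998464303043745
(array([ 0.48995134, -0.29318457]), np.float64(0.024522152957730605), np.float64(0.00026325586582855317), array([320.59794844, 210.53935472])) (array([ 0.48992609, -0.2934181 ,  0.01129646]), [np.float64(6.668471681632326e-05), np.float64(6.668471681641222e-05)])
t 7.67 shift [-2.7  0.8 94.2] turn [-0.05 -0.2   0.06]
(array([ 0.15352416, -0.30858133]), np.float64(0.022062510117606623), np.float64(0.007951133340899174), array([ 20.0839813 , 176.04709951])) (array([ 0.46046144, -0.21713702,  0.21988738]), [np.float64(0.01740476369420943), np.float64(0.017404763694209482)])
t 7.67 shift [  35.1 -333.9   94.6] turn [-0.05 -0.2   0.06]
(array([ 0.36991865, -0.16379286]), np.float64(0.018569590694087222), np.float64(0.007035781772733145), array([194.17883105,  28.50860087])) (array([ 0.46089645, -0.21260228,  0.19483141]), [np.float64(0.004344801487860092), np.float64(0.004344801487860092)])
t 7.67 shift [144.  -97.4  94.8] turn [-0.05 -0.2   0.06]
```

View pics/w9.png

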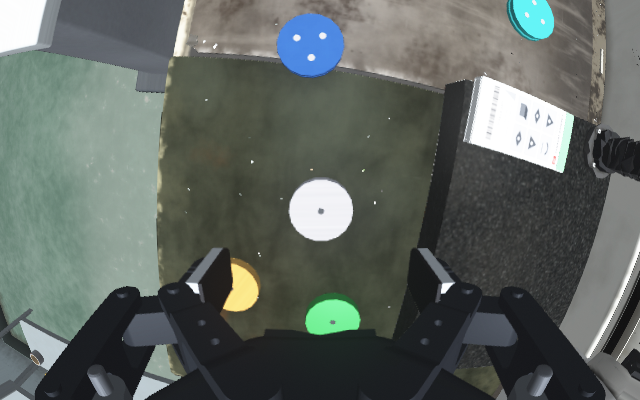

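The plain steel disc is at (321,211), which gives (0.490, -0.293) with its top at 11 mm. I'll descend and grip.

>>> drive_tool(motion=[-2.7,0.8,45,0,-0.2,0,80,-2.7,0.8,80,0,-0.2,0,68,-2.7,0.8,94,0,-0.2,0,62,-2.7,0.8,94.5,0,-0.2,0,62,-2.7,0.8,94.5,0,-0.2,0,50,-2.7,0.8,94.5,0,-0.2,0,40,-2.7,0.8,94.5,0,-0.2,0,40], force=60)

```text
t: 8.55
tcp_pos: [0.4906, -0.2933, 0.0066]
tool_rot: [0.649, 0.761, -0.0, 0.001]
force: [0.2, 1.6, 6.5]
finger_gap: 0.534
```

```bash
python3 - <<'E'
from h import *
m=manip.sense();print(m["t"],m["tcp_pos"],np.abs(m["qd"]).max(),m["force"],m["finger_gap"])
W=snap("wrist","w10.png");p,R=pose()
held(W,p,R,"grey",.012-p[2])
plan((.505,-.035,.186),FY)
E
```

```text
8.55 [ 0.49062731 -0.29328707  0.00662096] 0.0021971085471087486 [0.24997996 1.55914015 6.52080858] 0.534039003949408
held in tool [ 0.22  0.47 -5.38] r 0.0242 res 0.0006
t 8.60 shift [ 252.5   55.  -179.7] turn [ 0.04  0.08 -1.34]
```

View pics/w10.png

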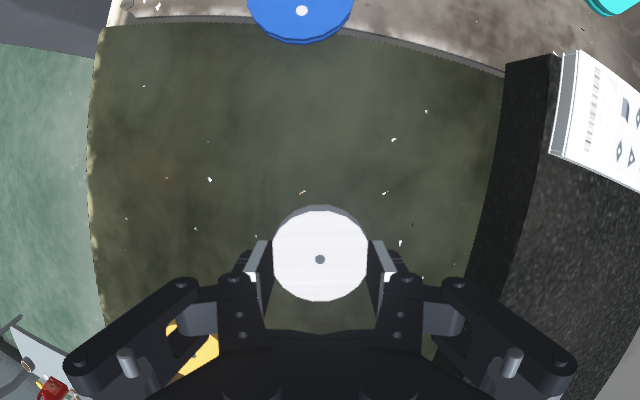

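The steel disc is gripped (320,253). I'll lift and carry it to a hover over the plate.

```bash
python3 -c "
from h import *
plan((.5162,.0244,.13),FY)"
```

```text
t 8.60 shift [ 309.5   75.4 -123.8] turn [ 0.04  0.08 -1.34]
```

>>> drive_tool(motion=[0,0,-30,0,0,0,40,20,5,-80,0,0,-0.5,40,65,16,-115,0,0,-1,40,120,29,-124,0,0,-1.3,40,175,43,-124,0,0,-1.3,40,230,56,-124,0,0,-1.3,40,285,70,-124,0,0.1,-1.3,40,309.5,75.4,-124,0,0.1,-1.3,40])

```text
t: 9.6
tcp_pos: [0.516, 0.0272, 0.131]
tool_rot: [0.639, 0.769, 0.001, 0.001]
force: [0.7, -0.7, -0.9]
finger_gap: 0.541
```

```bash
python3 - <<'E'
from h import *
m=manip.sense();print(m["t"],m["tcp_pos"],np.abs(m["qd"]).max(),m["force"],m["finger_gap"])
W=snap("wrist","w11.png");p,R=pose()
held(W,p,R,"grey",.0054)
plan((.5162,.0244,.037),FY)
E
```

```text
9.6 [0.51600276 0.02718631 0.13103191] 0.37990182067141887 [ 0.73309187 -0.65798992 -0.90224984] 0.540970226159051
t 9.65 shift [-4.8 -0.7 94. ] turn [ 0.12 -0.1   0.14]
```

View pics/w11.png

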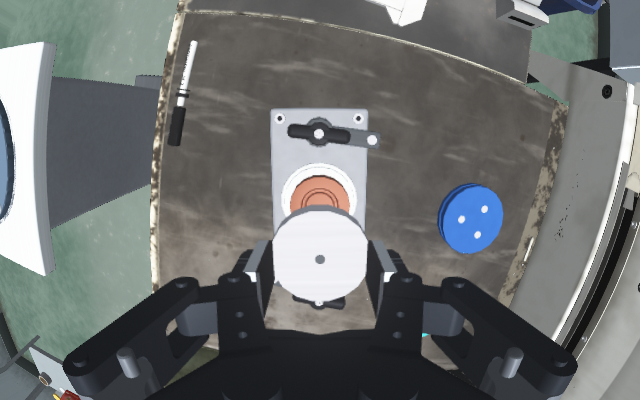

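>>> drive_tool(motion=[-4.8,-0.7,40,0.1,0,0.1,40,-4.8,-0.7,75,0.1,0,0.1,40,-4.8,-0.7,90,0.1,0,0.1,40,-4.8,-0.7,93,0.1,0,0.1,40,-4.8,-0.7,93,0.1,0,0.1,40])

```text
t: 10.28
tcp_pos: [0.5169, 0.0241, 0.0388]
tool_rot: [0.64, 0.768, 0.001, 0.0]
force: [-0.8, -0.1, -1.0]
finger_gap: 0.536
```

```bash
python3 - <<'E'
from h import *
m=manip.sense();print(m["t"],m["tcp_pos"],np.abs(m["qd"]).max(),m["force"],m["finger_gap"])
W=snap("wrist","w12.png");p,R=pose()
g=cv2.cvtColor(W["color"],cv2.COLOR_RGB2GRAY)[245:275,305:335]
mm=cv2.moments((g<g.max()*.75).astype(np.uint8),True);u,v=305+mm["m10"]/mm["m00"],245+mm["m01"]/mm["m00"]
print(u,v,R.inv().apply(onplane(W,u,v,p[2]+.0054,True)-p)*1000)
plan((.5162,.0244,.0346),FY)
E
```

```text
10.275 [0.51694381 0.0240792  0.03878251] 0.012458523620609155 [-0.84979369 -0.08033323 -1.00026601] 0.5364140033124737
319.65277777777777 259.02777777777777 [ 0.06905078  0.32486971 -5.39914169]
t 10.32 shift [ 0.5 -0.8  4.4] turn [ 0.14 -0.06  0.03]
```

View pics/w12.png

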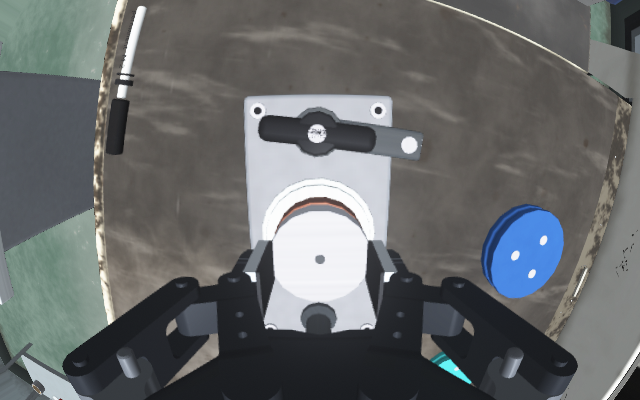

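>>> drive_tool(motion=[0.3,-0.5,2,0,0,0,40,0.3,-0.5,4,0,0,0,40,0.3,-0.5,5,0,0,0,40,0.3,-0.5,5,0,0,0,40])

```text
t: 10.82
tcp_pos: [0.5168, 0.0243, 0.0346]
tool_rot: [0.64, 0.768, 0.001, 0.001]
force: [-2.0, 0.5, 4.6]
finger_gap: 0.537
```

Contact at 34.6 mm matches the prediction, so I'll release.

>>> drive_tool(motion=[0,0,0,0,0,0,55,0,0,-1,0,0,0,68,0,0,-3,0,0,0,72,0,0,-20,0,0,0,78,-10,0,-60,0,0,0,85,-50,0,-90,0,0,0,85,-60,0,-95,0,0,0,85])

```text
t: 11.7
tcp_pos: [0.5296, -0.0369, 0.1318]
tool_rot: [0.641, 0.768, 0.003, 0.003]
force: [-0.6, 0.1, 0.0]
finger_gap: 0.993
```

```bash
python3 - <<'E'
from h import *
m=manip.sense();print(m["t"],m["tcp_pos"],np.abs(m["qd"]).max(),m["force"],m["finger_gap"])
W=snap("wrist","w13.png")
for o in disc(W,"grey",.040,near=FX): print(o,"err fix frame",Ro.from_euler("z",-FY,degrees=True).apply(np.r_[o[0]-FX,0])*1000)
crop(W,316,128,80,"c13.png",5)
plan((.4617,-.1693,.10),9)
E
```

```text
11.7 [ 0.5295966  -0.03687519  0.13175953] 0.12820307304774572 [-0.56985173  0.07556526  0.03196856] 0.9932841660628017
t 11.75 shift [-118.   -90.1   30.7] turn [0.39 0.08 1.31]
```

View pics/c13.png

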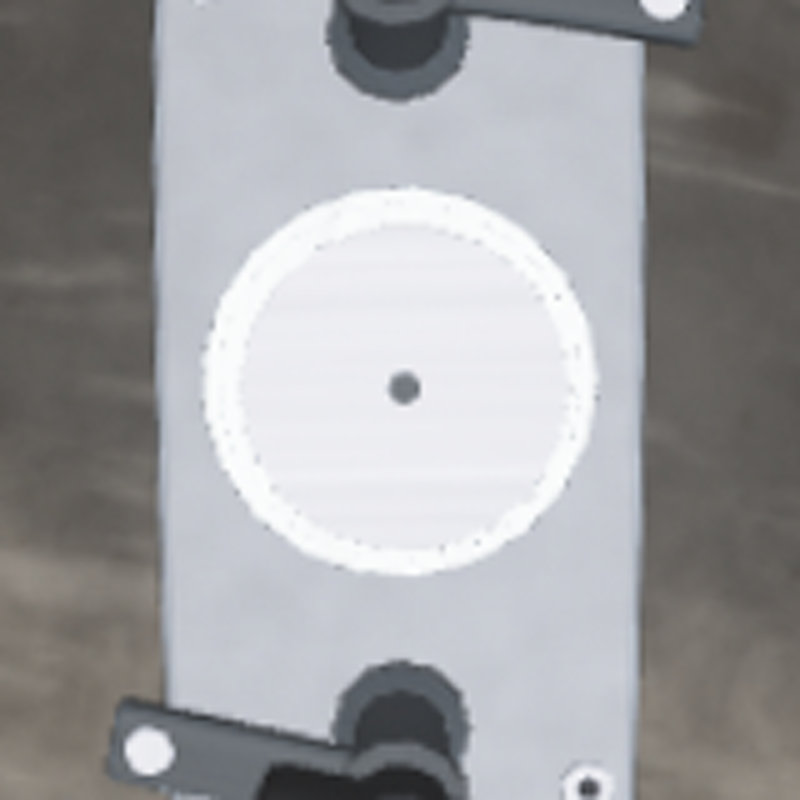

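The steel sits concentric on the stack (dot at about (317,125) in the full image). Now to the cap.

>>> drive_tool(motion=[-50,-38,0,0.4,0,1.3,85,-95,-72,15,0.4,0,1.3,85,-118,-90,30.7,0.4,0.1,1.3,85,-118,-90,30.7,0.4,0.1,1.3,85,-118,-90,30.7,0.4,0.1,1.3,85])

```text
t: 12.38
tcp_pos: [0.4614, -0.168, 0.0994]
tool_rot: [0.649, 0.761, 0.0, -0.001]
force: [0.2, 0.7, 0.4]
finger_gap: 0.996
```

```bash
python3 - <<'E'
from h import *
import pickle
m=manip.sense();print(m["t"],m["tcp_pos"],np.abs(m["qd"]).max(),m["finger_gap"])
W=snap("wrist","w14.png")
W0=pickle.load(open("w1.pkl","rb"))
for o in disc(W,"blue",.012): print(o, tri([ray(W0,333.2,157.5,True),ray(W,*o[3],True)])); plan((*o[0],.005),9)
E
```

```text
12.375 [ 0.46141773 -0.16797134  0.09938743] 0.01896719254108912 0.9961661451826066
(array([ 0.4621239 , -0.16831011]), np.float64(0.024641440325017864), np.float64(0.00045911978163331696), array([320.03181335, 207.98944144])) (array([ 0.46238251, -0.16953613,  0.00762115]), [np.float64(6.820972024199685e-05), np.float64(6.820972024181069e-05)])
t 12.43 shift [-0.6  0.2 94.7] turn [-0.05 -0.08  0.08]
```

View pics/w14.png

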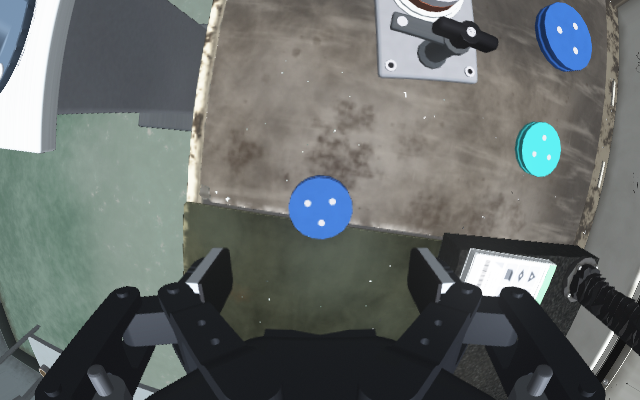

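The cap is at (320,208), giving (0.462, -0.1685). I'll descend and grip.

>>> drive_tool(motion=[-0.8,0.2,45,0,0,0,80,-0.8,0.2,80,0,0,0,68,-0.8,0.2,94,0,0,0,62,-0.8,0.2,95,0,0,0,62,-0.8,0.2,95,0,0,0,50,-0.8,0.2,95,0,0,0,40,-0.8,0.2,95,0,0,0,40], force=40)

```text
t: 13.3
tcp_pos: [0.4628, -0.1686, 0.0062]
tool_rot: [0.649, 0.761, 0.0, 0.0]
force: [0.4, 2.2, 7.0]
finger_gap: 0.555
```

```bash
python3 - <<'E'
from h import *
m=manip.sense();print(m["t"],m["tcp_pos"],np.abs(m["qd"]).max(),m["force"],m["finger_gap"])
W=snap("wrist","w15.png");p,R=pose()
held(W,p,R,"blue",.012-p[2])
plan((.5165,.0240,.14),FY)
E
```

```text
13.3 [ 0.46275395 -0.16858061  0.00617254] 0.001734279087891493 [0.36478284 2.22230486 7.015965  ] 0.5548613428738399
held in tool [ 1.01  0.47 -5.84] r 0.0250 res 0.0007
t 13.35 shift [ 181.7   83.6 -133.7] turn [ 0.06 -0.01 -1.33]
```

View pics/w15.png

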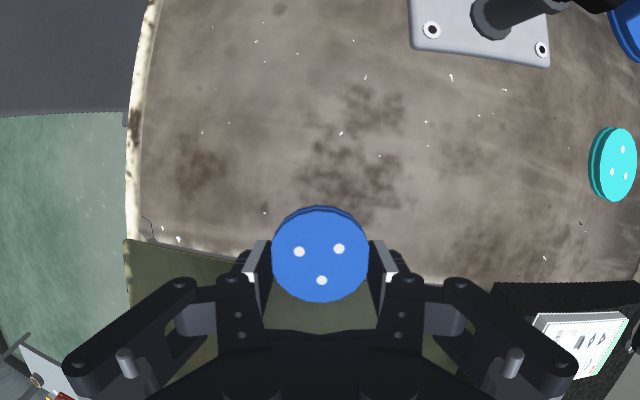

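The cap is gripped, with its three dots centred on (320,260), the same spot as the steel's centre dot. I'll carry it over.

>>> drive_tool(motion=[0,0,-35,0,0,0,40,10,5,-85,0,0,-0.5,40,50,23,-125,0,0,-1,40,100,46,-134,0,0,-1.3,40,150,69,-134,0,0,-1.3,40,179,82.5,-134,0,0,-1.3,40,179,82.5,-134,0,0,-1.3,40,179,82.5,-110,0,0,-1.3,40])

```text
t: 14.35
tcp_pos: [0.5175, 0.0206, 0.1177]
tool_rot: [0.64, 0.768, 0.002, 0.003]
force: [-0.1, -1.6, -0.8]
finger_gap: 0.557
```

```bash
python3 - <<'E'
from h import *
m=manip.sense();print(m["t"],m["tcp_pos"],np.abs(m["qd"]).max(),m["force"],m["finger_gap"])
plan((.5165,.0240,.049),FY)
E
```

```text
14.35 [0.51746626 0.02058973 0.11774446] 0.4744227725210406 [-0.09511904 -1.58489981 -0.83186186] 0.5569646239277778
t 14.35 shift [ 3.7 -0.7 68.7] turn [0.34 0.13 0.02]
```

>>> drive_tool(motion=[3.5,-0.6,30,0.3,0.1,0,40,3.5,-0.6,55,0.3,0.1,0,40,3.5,-0.6,66,0.3,0.1,0,40,3.5,-0.6,68,0.3,0.1,0,40,3.5,-0.6,68,0.3,0.1,0,40])

```text
t: 14.98
tcp_pos: [0.5171, 0.0234, 0.0503]
tool_rot: [0.64, 0.768, 0.0, 0.001]
force: [0.7, 0.6, -0.3]
finger_gap: 0.558
```

```bash
python3 - <<'E'
from h import *
m=manip.sense();print(m["t"],m["tcp_pos"],np.abs(m["qd"]).max(),m["force"],m["finger_gap"])
plan((.5166,.0241,.0462),FY)
W=snap("wrist","w16.png")
E
```

```text
14.975 [0.51713645 0.0234052  0.05031263] 0.010184752921679942 [ 0.65379947  0.64347673 -0.26042154] 0.5581377198918029
t 14.97 shift [ 0.8 -0.4  4.1] turn [0.1  0.06 0.  ]
```

View pics/w16.png

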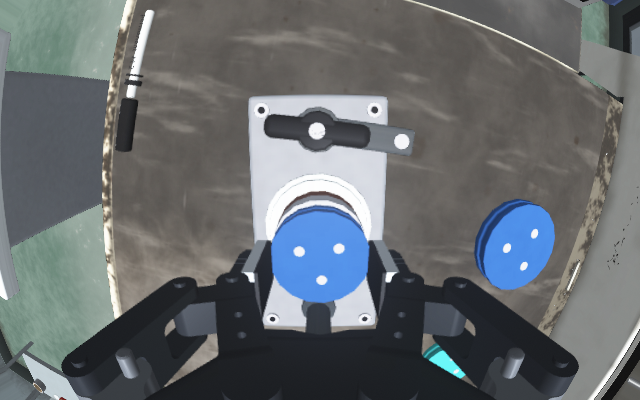

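>>> drive_tool(motion=[0.6,-0.3,2,0,0,0,40,0.6,-0.3,4,0,0,0,40,0.6,-0.3,5,0,0,0,40,0.6,-0.3,5,0,0,0,40])

```text
t: 15.52
tcp_pos: [0.5169, 0.0241, 0.0457]
tool_rot: [0.64, 0.768, 0.0, 0.001]
force: [-0.8, -0.0, 0.9]
finger_gap: 0.554
```

>>> drive_tool(motion=[0,0,0.8,0,0,0,40,0,0,1.2,0,0,0,40])

```text
t: 15.78
tcp_pos: [0.517, 0.0241, 0.0456]
tool_rot: [0.64, 0.768, 0.001, 0.001]
force: [-2.3, 1.1, 11.9]
finger_gap: 0.552
```

Contact, as predicted. I'll release and rise for a check view.

>>> drive_tool(motion=[0,0,0,0,0,0,55,0,0,-1,0,0,0,68,0,0,-3,0,0,0,72,0,0,-20,0,0,0,78,-10,0,-60,0,0,0,85,-50,0,-90,0,0,0,85,-60,0,-95,0,0,0,85,-60,0,-95,0,0,0,85])

```text
t: 16.77
tcp_pos: [0.5272, -0.0351, 0.1404]
tool_rot: [0.641, 0.768, 0.001, 0.001]
force: [0.2, -0.1, 0.7]
finger_gap: 0.999
```

```bash
python3 - <<'E'
from h import *
import pickle
m=manip.sense();print(m["t"],m["tcp_pos"],np.abs(m["qd"]).max(),m["force"],m["finger_gap"])
W=snap("wrist","w17.png");pickle.dump(W,open("w17.pkl","wb"))
for o in disc(W,"blue",.052,near=FX): print(o,"err fix frame",Ro.from_euler("z",-FY,degrees=True).apply(np.r_[o[0]-FX,0])*1000)
S=snap("side","s17.png");crop(S,318,232,40,"cs17.png",8)
crop(W,316,120,90,"c17.png",5)
E
```

```text
16.775 [ 0.5272207  -0.03507437  0.14041947] 0.03190547116054598 [ 0.24631943 -0.06913901  0.70630097] 0.9988329218125244
(array([0.51758696, 0.02379896]), np.float64(0.023843787941211707), np.float64(0.00026313382118339584), array([320.14863536, 128.66919559])) err fix frame [ 1.23762567 -0.93989446  0.        ]
```

View pics/c17.png

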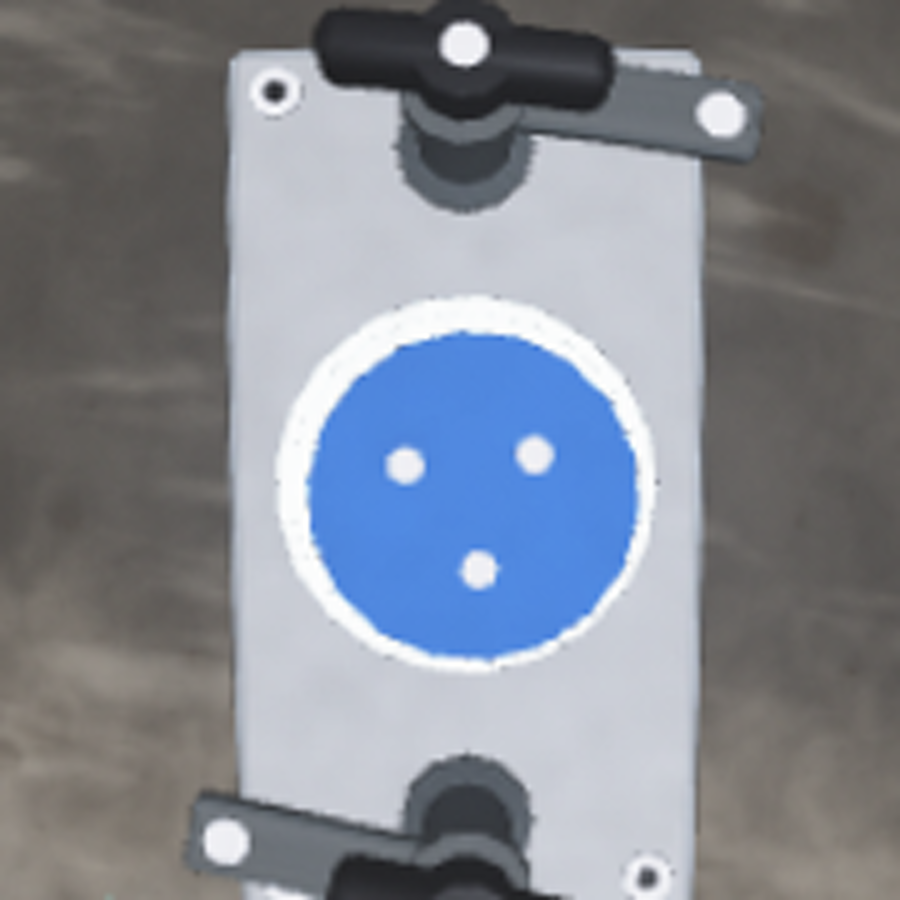

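View pics/cs17.png

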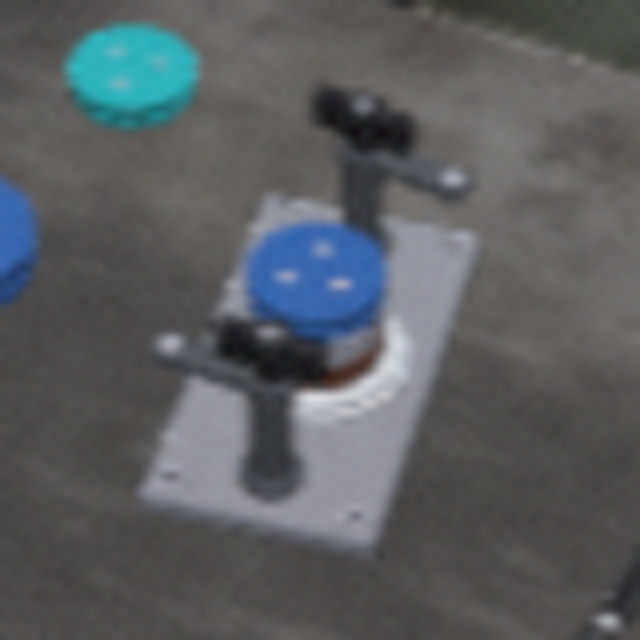

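The cap is on, about 1 mm off the plate centre, and the side view shows brown, grey, blue in order. Now I'll get the clamp axes and angles.

```bash
python3 - <<'E'
from h import *
import pickle
W=pickle.load(open("w17.pkl","rb"))
R=Ro.from_euler("z",FY,degrees=True)
L=np.r_[FX,0]+R.apply([0,.06,0]);Rt=np.r_[FX,0]+R.apply([0,-.06,0])
print("axes",L,Rt)
print("left screw",onplane(W,318.8,39.0,.081,True), "proj axis",proj(W,[*L[:2],.081],True))
for n,c,(u,v),s in (("L",L,(370.2,52.6),1),("R",Rt,(271.2,198),-1)):
    b=onplane(W,u,v,.061,True); d=R.inv().apply(b-c)*s
    print(n,b,d*1000,"theta",np.degrees(np.arctan2(-d[1],d[0])),np.hypot(d[0],d[1]))
print(proj(W,[*Rt[:2],.08],True))
th=7
plan((L[0],L[1],.15),FY+90-th)
E
```

```text
axes [0.50536885 0.08351429 0.        ] [ 0.52703115 -0.03451429  0.        ]
left screw [0.50585963 0.08289634 0.081     ] proj axis [318.22111394  38.00624594]
L [0.54247953 0.08563802 0.061     ] [36.88437687 -4.61034506 61.        ] theta 7.124707314224833 0.03717139409514258
R [ 0.49082774 -0.0323017   0.061     ] [ 35.20922384  -8.71164809 -61.        ] theta 13.897310571243036 0.036270956089552664
[318.62306428 216.91035722]
t 16.88 shift [119.2   0.9 -10.5] turn [ 1.000e-02 -4.000e-02 -8.297e+01]
```

The left clamp is about 7° and the right about 14° from open. The left axis at (0.505, 0.083) agrees with its screw in the image. I'll go over the left wing and turn the jaws.

>>> drive_tool(motion=[15,0,-10,0,0,-10.5,45,30,0,-10,0,0,-21,45,45,0,-10,0,0,-31.5,45,60,0,-10,0,0,-42,45,80,0.5,-10,0,0,-52.5,45,100,0.9,-10,0,0,-63,45,119,0.9,-10,0,0,-73.5,45,119,0.9,-10,0,0,-83,45], force=40)

```text
t: 17.88
tcp_pos: [0.5031, 0.0858, 0.148]
tool_rot: [-0.034, 0.999, 0.001, -0.002]
force: [0.4, -0.1, -0.1]
finger_gap: 0.529
```

```bash
python3 - <<'E'
from h import *
import pickle
m=manip.sense();print(m["t"],m["tcp_pos"],m["q"],np.abs(m["qd"]).max(),m["finger_gap"])
W=snap("wrist","w18.png");pickle.dump(W,open("w18.pkl","wb"))
plan((.5055,.0833,.064),93.4)
E
```

```text
17.875 [0.50311109 0.0857536  0.14796629] [-5.09613190e-02  5.00820029e-01  1.79576211e+00  1.21294704e-03
  8.50025204e-01 -1.69131374e+00] 1.3177652547250298 0.5291544696721576
t 17.93 shift [-2.3 -2.2 84. ] turn [ 0.07 -0.25  0.7 ]
```

View pics/w18.png

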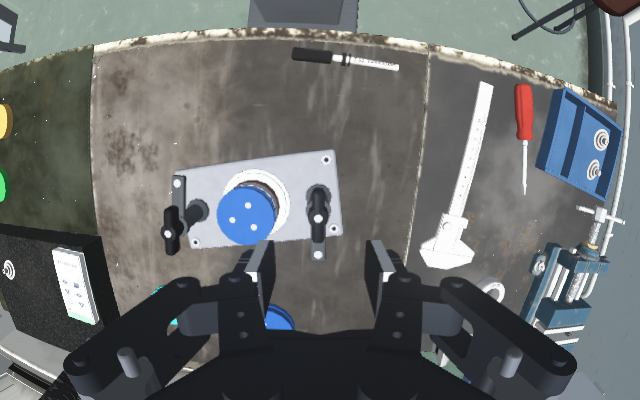

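The left wing is at (318,217), upright in the image and centred between the open fingers. I'll check its height from the two views.

```bash
python3 - <<'E'
from h import *
import pickle
A=pickle.load(open("w17.pkl","rb"));B=pickle.load(open("w18.pkl","rb"))
print(tri([ray(A,318.8,39.0,True),ray(B,317.7,217.8,True)]))
crop(B,318,220,50,"c18.png",8)
plan((.5057,.0832,.064),93.4)
E
```

```text
(array([0.50564933, 0.08371916, 0.07769489]), [np.float64(8.296225220775614e-05), np.float64(8.296225220785038e-05)])
t 17.93 shift [-2.5 -2.3 84. ] turn [ 0.07 -0.25  0.7 ]
```

View pics/c18.png

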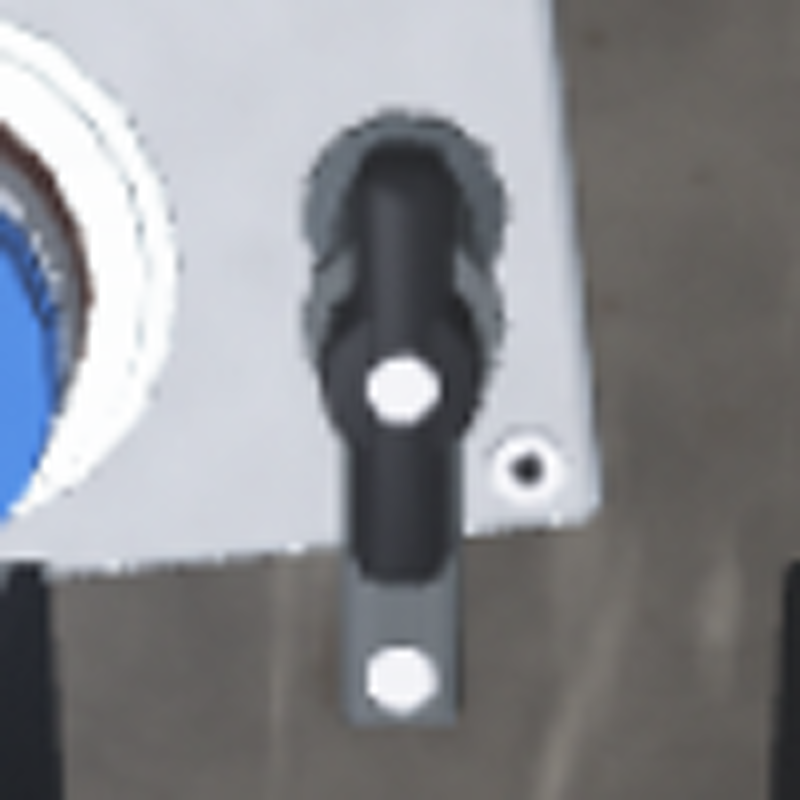

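The screw triangulates to (0.5056, 0.0837) at 78 mm, against a wing top of 80 mm in the text. I'll descend and close on the wing.

>>> drive_tool(motion=[-2.5,-2.3,35,0,-0.2,0.3,42,-2.5,-2.3,65,0,-0.2,0.3,40,-2.5,-2.3,81,0,-0.2,0.3,40,-2.5,-2.3,83,0,-0.2,0.3,40,-2.5,-2.3,83,0,-0.2,0.3,25,-2.5,-2.3,83,0,-0.2,0.3,8,-2.5,-2.3,83,0,-0.2,0.3,4,-2.5,-2.3,83,0,-0.2,0.3,4], force=40)

```text
t: 18.92
tcp_pos: [0.5063, 0.0845, 0.0662]
tool_rot: [-0.032, 0.999, 0.002, 0.001]
force: [-0.5, 6.9, 1.3]
finger_gap: 0.089
```

```bash
python3 - <<'E'
from h import *
m=manip.sense();print(m["t"],m["tcp_pos"],np.abs(m["qd"]).max(),m["force"],m["ft_torque"],m["finger_gap"]*85.4)
W=snap("wrist","w19.png")
plan((.5056,.0835,.065),FY+90-86)
E
```

```text
18.925 [0.50628048 0.08450733 0.06617313] 0.0025658383240303793 [-0.4933343   6.89477467  1.2955191 ] [ 0.9464173   0.01254344 -0.04786243] 7.615158649062074
t 18.98 shift [ 0.7 -1.   1.2] turn [ 2.00e-01 -5.00e-02  7.93e+01]
```

View pics/w19.png

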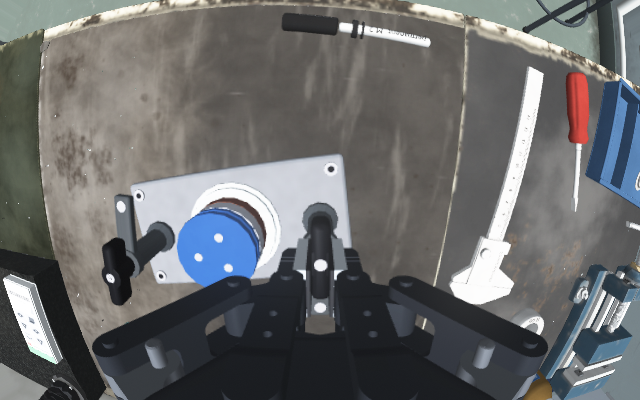

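The wing is gripped (opening 7.6 mm, bar at (320,265)). I'll turn it clockwise about its axis in steps.

>>> drive_tool(motion=[0.4,0,0,0,0,9,4,0.4,0,0,0,0,18,4,0.4,0,0,0,0,27,4,0.4,0,0,0,0,36,4,0.4,0,0,0,0,45,4,0.4,0,0,0,0,54,4,0.4,0,0,0,0,62,4,0.4,0,0,0,0,68,4], force=50)

```text
t: 19.98
tcp_pos: [0.5054, 0.0833, 0.0663]
tool_rot: [0.533, 0.846, 0.001, -0.0]
force: [-1.0, -6.4, -4.8]
finger_gap: 0.088
```

```bash
python3 - <<'E'
from h import *
m=manip.sense();print(m["t"],m["tcp_pos"],m["q"],np.abs(m["qd"]).max(),m["force"],m["ft_torque"],m["finger_gap"]*85.4)
plan((.5056,.0842,.066),FY+90-86)
W=snap("wrist","w20.png")
E
```

```text
19.975 [0.50535209 0.08334213 0.06626133] [-0.05577324  0.64556371  1.84625087  0.00213409  0.6497214  -0.50361914] 0.8223925147562675 [-1.0057849  -6.37237162 -4.82075627] [-0.88607582  0.18693903  0.06831137] 7.556919318958989
t 19.98 shift [0.7 0.6 0.3] turn [ 0.03 -0.07 11.16]
```

View pics/w20.png

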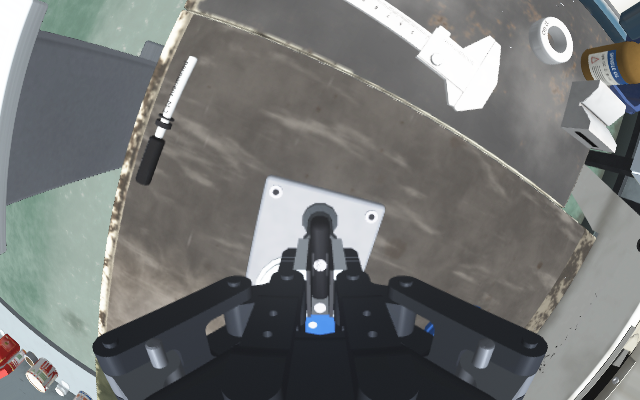

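The wing turns with the grip, and the toe bolt is now over blue at (315,324). I'll continue to the stop.

>>> drive_tool(motion=[0.3,0.3,0,0,0,6,4,0.3,0.3,0,0,0,10,4,0.3,0.3,0,0,0,13,4,0.3,0.3,0,0,0,14,4,0.3,0.3,0,0,0,14,4])

```text
t: 20.65
tcp_pos: [0.5051, 0.0833, 0.0663]
tool_rot: [0.632, 0.775, -0.0, -0.0]
force: [-1.4, -3.2, -5.3]
finger_gap: 0.089
```

```bash
python3 - <<'E'
from h import *
m=manip.sense();print(m["t"],m["tcp_pos"],np.abs(m["qd"]).max(),m["force"],m["ft_torque"],m["finger_gap"]*85.4)
plan((.5056,.0842,.066),FY+90-86)
W=snap("wrist","w21.png")
E
```

```text
20.65 [0.50506997 0.08325924 0.06628656] 0.003938392558402216 [-1.3933442  -3.15932405 -5.33308822] [-0.67073682  0.1956004   0.82366522] 7.583402780826663
t 20.65 shift [0.8 0.7 0.3] turn [-0.04 -0.01 -2.77]
```

View pics/w21.png

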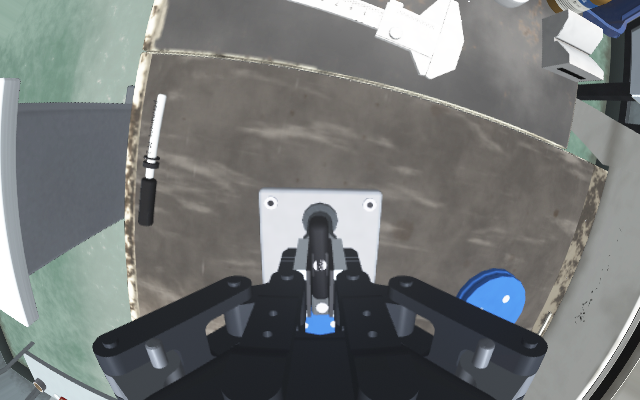

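Torque rose to 0.82 N m, so the clamp is at its stop. I'll open and rise.

>>> drive_tool(motion=[0,0,0,0,0,0,15,0,0,0,0,0,0,30,0,0,0,0,0,0,40,0,0,-30,0,0,0,45,0,0,-80,0,0,0,45,-40,0,-84,0,0,0,45,-80,0,-84,0,0,0,45])

```text
t: 21.58
tcp_pos: [0.5223, 0.0046, 0.1518]
tool_rot: [0.632, 0.775, 0.001, 0.001]
force: [0.8, -0.6, -0.1]
finger_gap: 0.521
```

```bash
python3 - <<'E'
from h import *
m=manip.sense();print(m["t"],m["tcp_pos"],np.abs(m["qd"]).max(),m["force"],m["ft_torque"],m["finger_gap"]*85.4)
W=snap("wrist","w22.png")
plan((.5270,-.0345,.15),FY+90-14)
E
```

```text
21.575 [0.52227259 0.00459788 0.15183755] 0.6027151968497193 [ 0.83236686 -0.56063827 -0.08347291] [-0.01429392  0.00868383  0.02886771] 44.52535285365705
t 21.62 shift [-34.2  -4.2   1.6] turn [ 5.00e-02  3.60e-01 -7.49e+01]
```

View pics/w22.png

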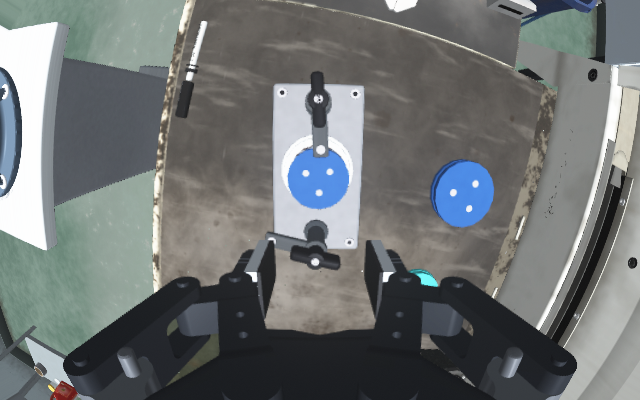

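The left toe now lies over the cap (320,150). Next I'll go over the right wing at (316,260).

>>> drive_tool(motion=[-10,-1,1,0,0,-10,45,-20,-2,1,0,0,-20,45,-34.2,-4.2,1,0,0,-30,45,-34.2,-4.2,1,0,0,-40,45,-34.2,-4.2,1,0,0.2,-50,45,-34.2,-4.2,1,0,0.2,-60,45,-34.2,-4.2,1,0,0.3,-70,45,-34.2,-4.2,1,0,0.3,-75,45], force=40)

```text
t: 22.62
tcp_pos: [0.527, -0.0342, 0.1507]
tool_rot: [0.029, 1.0, 0.0, 0.001]
force: [0.3, 0.3, 0.3]
finger_gap: 0.529
```

```bash
python3 - <<'E'
from h import *
import pickle
m=manip.sense();print(m["t"],m["tcp_pos"],np.abs(m["qd"]).max(),m["finger_gap"])
W=snap("wrist","w23.png");pickle.dump(W,open("w23.pkl","wb"));crop(W,318,220,50,"c23.png",8)
plan((.5270,-.0340,.065),FY+90-14)
E
```

```text
22.625 [ 0.52704986 -0.03419636  0.15072968] 0.6740725935410755 0.528730543997425
t 22.68 shift [ 0.1  0.1 85.7] turn [0.03 0.09 0.33]
```

View pics/c23.png

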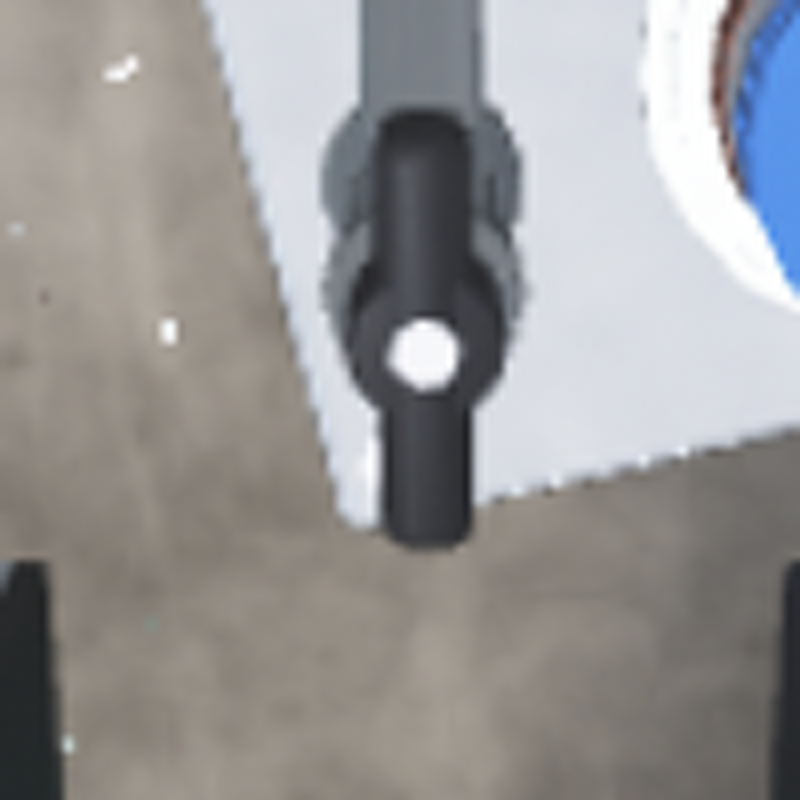

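```bash
python3 - <<'E'
from h import *
import pickle
W=pickle.load(open("w23.pkl","rb"));A=pickle.load(open("w6.pkl","rb"))[0]
print(onplane(W,321.1,214.1,.0785,True))
# screw in w6 crop c6: (434,772)/5+(261,50)
print(tri([ray(A,261+434/5,50+772/5,True),ray(W,321.1,214.1,True)]))
plan((.5275,-.0345,.065),FY+90-14)
E
```

```text
[ 0.5277862  -0.03401656  0.0785    ]
(array([ 0.52735499, -0.03408254,  0.08036251]), [np.float64(0.00016015230481840865), np.float64(0.00016015230481845658)])
t 22.68 shift [-0.4 -0.3 85.7] turn [0.03 0.09 0.33]
```

The right screw is at (0.5274, -0.0341), height 80 mm. I'll descend and close.

>>> drive_tool(motion=[-0.4,0.2,35,0,0,0.2,42,-0.4,0.2,65,0,0,0.2,40,-0.4,0.2,82,0,0,0.2,40,-0.4,0.2,85,0,0,0.2,40,-0.4,0.2,85,0,0,0.2,25,-0.4,0.2,85,0,0,0.2,8,-0.4,0.2,85,0,0,0.2,4,-0.4,0.2,85,0,0,0.2,4], force=40)

```text
t: 23.68
tcp_pos: [0.5283, -0.0336, 0.0667]
tool_rot: [0.03, 1.0, 0.0, 0.002]
force: [0.2, 5.0, 6.5]
finger_gap: 0.086
```

```bash
python3 - <<'E'
from h import *
m=manip.sense();print(m["t"],m["tcp_pos"],np.abs(m["qd"]).max(),m["force"],m["ft_torque"],m["finger_gap"]*85.4)
W=snap("wrist","w24.png")
plan((.5274,-.0341,.066),FY+90-86)
E
```

```text
23.675 [ 0.52833386 -0.03359559  0.06671571] 0.0013191479585327396 [0.20920848 5.01379934 6.4530956 ] [ 0.71569028 -0.07112197 -0.02824799] 7.344231702233829
t 23.73 shift [ 0.9 -0.6  0.7] turn [ 0.18  0.15 72.1 ]
```

View pics/w24.png

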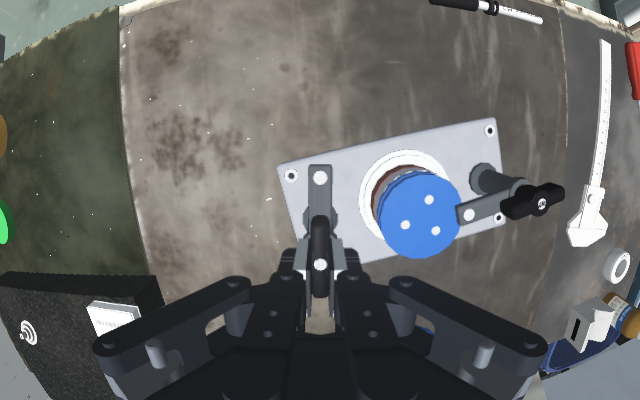

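The right wing is gripped (opening 7.3 mm), and the left toe is seen over the cap at (468,214). I'll turn the right wing clockwise.

>>> drive_tool(motion=[0.6,0,0,0,0,9,4,0.6,0,0,0,0,18,4,0.6,0,0,0,0,27,4,0.6,0,0,0,0,36,4,0.6,0,0,0,0,45,4,0.6,0,0,0,0,54,4,0.6,0,0,0,0,61,4,0.6,0,0,0,0,64,4], force=50)

```text
t: 24.72
tcp_pos: [0.5273, -0.0349, 0.0668]
tool_rot: [0.556, 0.831, 0.0, 0.002]
force: [-1.5, -2.9, 1.9]
finger_gap: 0.086
```

```bash
python3 - <<'E'
from h import *
m=manip.sense();print(m["t"],m["tcp_pos"],np.abs(m["qd"]).max(),m["force"],m["ft_torque"],m["finger_gap"]*85.4)
plan((.5274,-.0341,.066),FY+90-86)
E
```

```text
24.725 [ 0.52727498 -0.03488417  0.06678491] 0.4003843202424595 [-1.51225666 -2.92940851  1.88888282] [-0.58952748  0.29012958  0.06332189] 7.366187788794279
t 24.73 shift [0.7 0.4 0.8] turn [0.12 0.13 8.07]
```

>>> drive_tool(motion=[0.3,0.2,0,0,0,5,4,0.3,0.2,0,0,0,9,4,0.3,0.2,0,0,0,11,4,0.3,0.2,0,0,0,11.5,4,0.3,0.2,0,0,0,11.5,4])

```text
t: 25.35
tcp_pos: [0.527, -0.035, 0.0668]
tool_rot: [0.635, 0.772, -0.0, 0.002]
force: [-1.4, -2.3, 0.7]
finger_gap: 0.083
```

```bash
python3 - <<'E'
from h import *
m=manip.sense();print(m["t"],m["tcp_pos"],np.abs(m["qd"]).max(),m["force"],m["ft_torque"],m["finger_gap"]*85.4)
plan((.5274,-.0341,.066),FY+90-86)
E
```

```text
25.35 [ 0.52704537 -0.03496904  0.06682939] 0.003790142249481496 [-1.39057916 -2.3143231   0.67530876] [-0.36923411  0.25351409  0.92622623] 7.098016246889084
t 25.35 shift [0.8 0.5 0.8] turn [ 0.08  0.16 -3.28]
```

Torque is 0.93 N m, so this clamp is at its stop too. I'll release, rise and back off for a check.

>>> drive_tool(motion=[0,0,0,0,0,0,15,0,0,0,0,0,0,30,0,0,0,0,0,0,40,0,0,-30,0,0,0,45,0,0,-80,0,0,0,45,-40,0,-120,0,0,0,60,-50,0,-130,0,0,0,60,-50,0,-130,0,0,0,60])

```text
t: 26.35
tcp_pos: [0.5364, -0.084, 0.1971]
tool_rot: [0.636, 0.772, 0.0, 0.002]
force: [0.1, 0.8, -0.5]
finger_gap: 0.697
```

```bash
python3 - <<'E'
from h import *
import pickle
m=manip.sense();print(m["t"],m["tcp_pos"],np.abs(m["qd"]).max(),m["force"],m["finger_gap"]*85.4)
W=snap("wrist","w25.png");pickle.dump(W,open("w25.pkl","wb"))
S=snap("side","s25.png");crop(S,318,232,40,"cs25.png",8)
T=snap("top","t25.png");pickle.dump((S,T),open("st25.pkl","wb"))
crop(W,320,140,90,"c25.png",5)
E
```

```text
26.35 [ 0.53638928 -0.08398725  0.19708078] 0.04828041432483101 [ 0.10123113  0.75254451 -0.52794498] 59.5066766801691
```

View pics/c25.png

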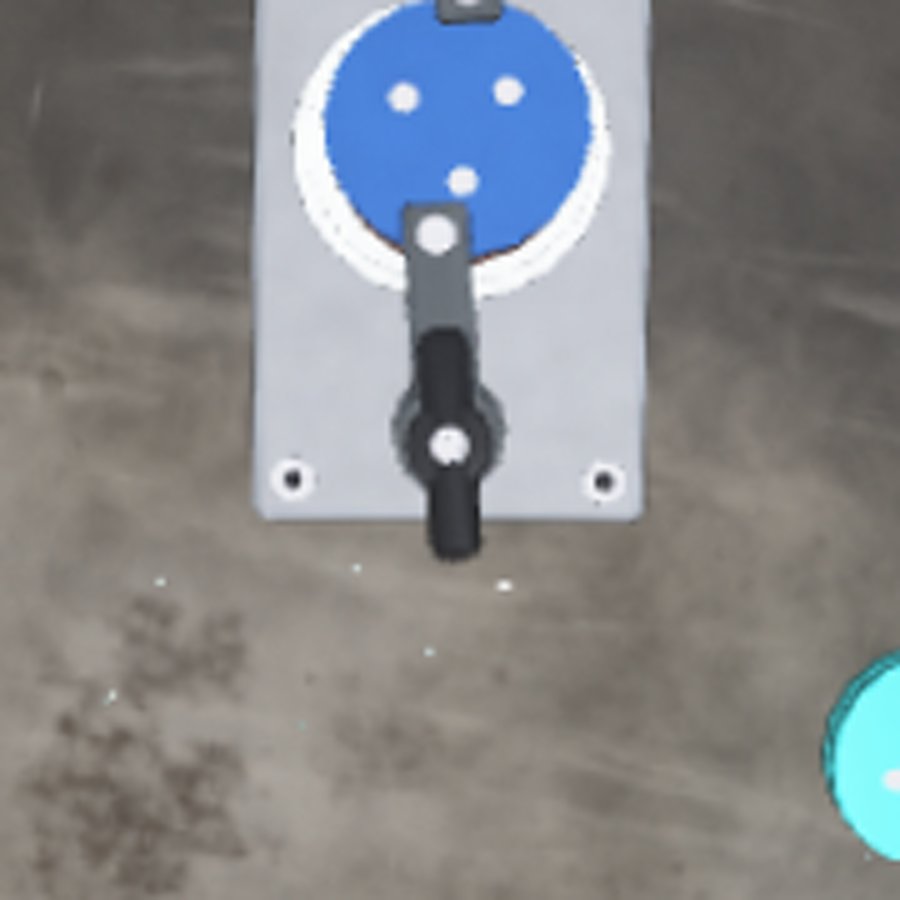

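View pics/cs25.png

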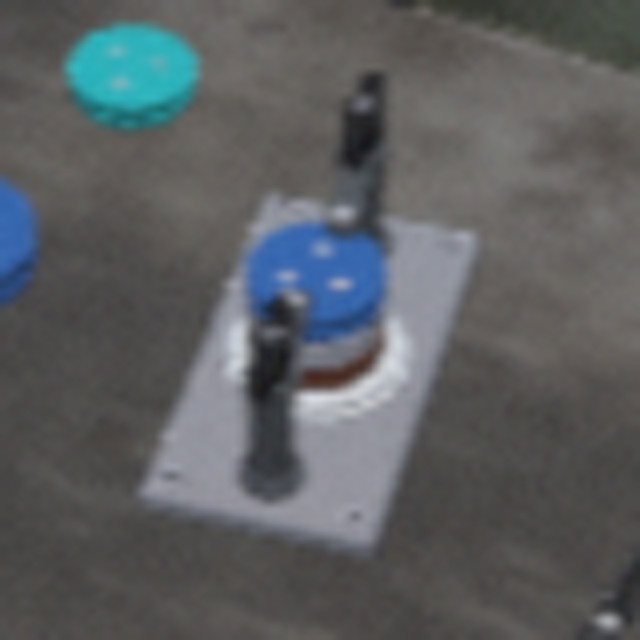

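View pics/t25.png

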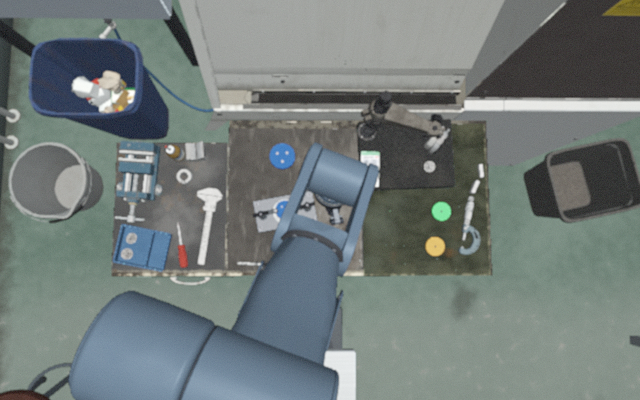

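```bash
python3 - <<'E'
from h import *
import pickle
W=pickle.load(open("w25.pkl","rb"))
R=Ro.from_euler("z",FY,degrees=True)
def blob(u0,v0,h=5):
    g=cv2.cvtColor(W["color"],cv2.COLOR_RGB2GRAY)[v0-h:v0+h+1,u0-h:u0+h+1]
    m=cv2.moments((g>(int(g.max())+int(g.min()))/2).astype(np.uint8),True);return u0-h+m["m10"]/m["m00"],v0-h+m["m01"]/m["m00"]
for n,bs,ss,s in (("R",(317,97),(320,139),-1),("L",None,None,1)):
    if bs is None: continue
    b=onplane(W,*blob(*bs),.061,True);c=onplane(W,*blob(*ss),.080,True)
    d=R.inv().apply(b-c)*s;print(n,c,d*1000,np.degrees(np.arctan2(-d[1],d[0])))
crop(W,320,60,60,"c25b.png",7)
for o in disc(W,"blue",.052,near=FX): print(o[0],o[1],"err",R.inv().apply(np.r_[o[0]-FX,0])*1000)
E
```

```text
R [ 0.52722613 -0.03435979  0.08      ] [  2.72582215 -36.9142891   19.        ] 85.77683402525133
[0.51776778 0.02370431] 0.022746299896670725 err [ 1.39838906 -1.06563533  0.        ]
```

View pics/c25b.png

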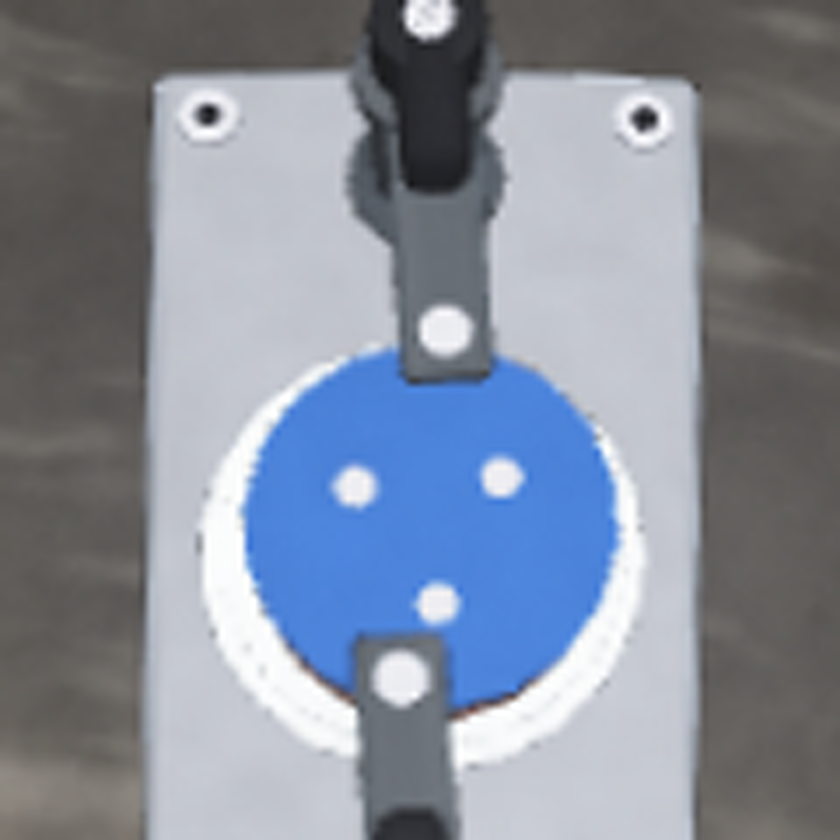

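```bash
python3 - <<'E'
from h import *
import pickle
W=pickle.load(open("w25.pkl","rb"))
R=Ro.from_euler("z",FY,degrees=True)
b=onplane(W,323.7,47.1,.061,True);c=onplane(W,321.1,2.4,.080,True)
d=R.inv().apply(b-c);print(c,d*1000,np.degrees(np.arctan2(-d[1],d[0])))
S,T=pickle.load(open("st25.pkl","rb"))
for s in (T,S):
    for z in (.012,): print([ (c,np.round(o[0],3)) for c in ("brass","green","turq","blue") for o in disc(s,c,z,fish=False)])
print(manip.sense()["t"])
E
```

```text
[0.50596681 0.08290479 0.08      ] [  2.77143893 -36.66809678 -19.        ] 85.67770272023083
[('brass', array([ 0.419, -0.381])), ('green', array([ 0.516, -0.393])), ('blue', array([0.665, 0.034]))]
[]
26.5
```

```bash
python3 - <<'E'
from h import *
import pickle
T0=pickle.load(open("ts.pkl","rb"))[0];T1=pickle.load(open("st25.pkl","rb"))[1]
for s in (T0,T1): print([(c,np.round(o[0],4),np.round(o[3],1)) for c in ("brass","green") for o in disc(s,c,.012,fish=False)])
a=T0["color"][225:265,415:455].astype(int);b=T1["color"][225:265,415:455].astype(int);print(np.abs(a-b).mean())
for n,(u,v) in {"ring":(184,176),"oil":(174,152)}.items(): print(n,np.abs(T0["color"][v-15:v+15,u-15:u+15].astype(int)-T1["color"][v-15:v+15,u-15:u+15]).mean())
E
```

```text
[('brass', array([ 0.4198, -0.3806]), array([437. , 246.9])), ('green', array([ 0.516 , -0.3936]), array([440.7, 210.9]))]
[('brass', array([ 0.4195, -0.3808]), array([437., 247.])), ('green', array([ 0.516 , -0.3934]), array([440.7, 210.9]))]
3.90875
ring 3.9385185185185185
oil 3.9140740740740743
```

The brass disc, ring gauge and oil bottle are unmoved (their image difference is at noise level). Both clamps read about 85.7° against the 86° stop, and the arm is clear. Handing in.

```bash
python3 -c "
from station import manip
print(manip.sign_off(), manip.sense()['t'])"
```

```text
the job is handed in; nothing more can be done
the job is handed in; nothing more can be done
```

The fixture is loaded and handed in at about 26.5 s of the 72 s. The brown lining, plain steel disc and small blue cap are stacked in that order on the plate, and both wing clamps are turned clockwise to their stops.

**Stack:** The side view shows brown, grey and blue in order. The cap measures about 1.4 mm (fixture x) and 1.1 mm (fixture y) off the plate centre. Each disc met the one below within about 0.6 mm of the height I predicted.

**Clamps:** The torque rose to 0.8–0.9 N m at each stop. Afterwards the camera measured 85.7° on the left and 85.8° on the right, against 86° for fully closed, with both toes over the cap.

**Things to leave:** The brass and green discs are within 0.3 mm of where they started. The oil bottle and ring gauge look unchanged in the top view.

**Disagreements:**
- Some early triangulated heights read low: 4–9 mm for the disc tops instead of 12, and 12 mm for the plate instead of 16. Later wrist views gave 11 mm for the lining and steel but 8 mm for the cap, and I relied on the contact heights instead.
- The plate's radius read 32 mm rather than 30, probably because the mask took in its rim; the slab outline gave the same centre within about 0.5 mm.

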